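# Load a divided tray with wax rings and hang it on the louvred panel

### The arm

A 7-joint arm with a two-finger parallel gripper is mounted at the origin on a cart in front of the work surface, level with it; the furniture and walls round the work are solid. World frame = base frame: x ahead of the robot, y to its left, z up, the work surface at z = 0. Lengths are in mm, angles in rad, forces in N, time in s.
With the tool pointing down it reaches from about 400 to 900 mm from the base axis. Payload 5.6 kg.
Tool frame: the origin (TCP) lies midway between the tips of the shut fingers; the grasp point (between the pads) lies 19 mm behind it; x points along the fingers, y is the direction in which the jaws open and shut, and the axes are right-handed (so a half turn about x gives the same grasp; the last joint's range is limited). The gripper opens to 92 mm and grips with 3 to 60 N. Pads are 20 mm wide; open, the fingers measure 128 mm over their backs; the gripper's body (75 mm by 189 mm) begins 69 mm behind the grasp point.
Start: joints at [1.298, 0.468, -0.012, 1.603, 0.006, 1.071, -0.056], TCP at [148.016, -632.93, 214.592] pointing down, gripper open.
Joint ranges: [-2.53, 2.53], [-0.31, 2.02], [-1.57, 1.55], [0.28, 2.44], [-1.29, 4.43], [0.15, 1.84], [-2.92, 2.92]. Speed limits (rad/s): [2.57, 2.57, 3.14, 3.14, 3.14, 3.14, 3.14].

### API

Orientations are given as a rotation vector (axis times angle).
In Python, from cell import robot, grip, kin, viewer gives the robot as it stands. Calls block until the motion is done:
- robot.movep(position, orientation): joint-space move of the TCP to a pose.
- robot.servo_line(position, feed=150, rotation=None): straight line of the TCP; rotation=None keeps the orientation; feed is the mean speed in mm/s.
- robot.goto_joints(angles): joint-space move.
- grip(opening, newtons=None): opening from 0.0 (shut) to 1.0 (fully open); newtons is the grip in N (None keeps the last); returns when the fingers have stopped.
- robot.hold(seconds).
- kin.ik(position, orientation): joint angles nearest the present ones, or None.
- robot.observe(): the state.
- viewer.read_camera(name): name is "scene" or "top" or "wrist"; returns the picture (420x560x3 uint8, red, green, blue); there is no depth.
- viewer.camera_info(name): a dict with "camera_matrix" (3x3 intrinsics, pixels), "R" (3x3) and "t" (3): a world point X has camera coordinates R X + t. Camera axes: x right, y down, z forward; pixel columns grow to the right and rows downward; lengths in mm; the calibration is good to about 2 mm. The wrist camera is an equidistant fisheye: a pixel r from the principal point sees the ray r / f radians off the axis. A picture is of the moment at which its call begins: read the wrist's pose just before it. camera_info takes no time and is no camera call; for the wrist camera it gives the pose at the moment of the call.
A pose or a line that the arm cannot do raises robot.IKError and nothing moves.
- robot.job_done(): hands the job in, once; it reports no verdict.
Trained networks look in the newest picture that a camera, given by its name, has taken for a name from the list of things; names that differ only in an ending like _2 or _b are one class to them, and where a whole thing is asked for, a point or a joint stands for the part that bears it (a point fixed in the world has none). Each returns a list of dicts, best first, with "confidence" (0 to 1); they miss things now and then, are a little off and sometimes report something else, mostly with a low value. They report only what shows in the picture. A call takes as long as a camera call.
- viewer.silhouettes(name, camera): "mask" (420x560 bool, what is visible of it).
- viewer.pinpoint(name, camera): "at" ([x, y, z] in mm, in the coordinates of the camera as it stood for that picture, good to about 4 mm: a listed point, or the origin of a listed thing).
The state is a dict: "t": time; "joints": joint angles; "joint_velocities": joint speeds; "joint_torque": joint torques, N m; "tcp_pos": TCP position; "tcp_rot": TCP orientation; "contact_force": force on the tool from outside, world axes, zero at the start; "wrist_torque": the same for the moment, N m; "grip_width": opening from 0.0 (shut) to 1.0 (fully open).
Only numpy, scipy, OpenCV 4.12 (cv2) and the standard library are available. Lean on these libraries where they do the work, as an engineer would, in place of code of your own. Each camera call takes 0.05 s, during which the arm holds its last target.

### The job

Make up the grey hanging tray for the casting job: lower the white divider comb into the tray until it is fully home with every tooth in its own slot, then put every loose green wax ring from the bench into the tray, each lying flat in a compartment of its own (the narrow space against the back wall is not a compartment). Then carry the loaded tray to the louvred panel and hang it by its lip on the top row of louvres, with the comb and the rings still in place; do not knock over or push aside the two powder jars.

Things in the scene. Friction and masses are not known exactly. Their poses are not given: they have to be found in the camera images.
- tray_mid (a point): grey hanging tray, 228 mm long (x), 52 wide (y), 0.24 kg, loose on the bench; +x to its high back with the lip, z up. Point: centre in plan, 13 mm above the underside; it balances 10 to 17 mm behind here. Floor and walls 3 mm thick, inside 46 mm wide. Side walls 26 mm high, front wall 20 mm, back wall 62 mm, its outer face at x +114 mm
- tray: the same tray: origin at the centre of its underside, axes as tray_mid. When hung, a round rib on the outside of the back wall (9 mm above the underside, 4 mm proud) leans on the louvre row 50 mm below and the front droops by 3 to 5 degrees
- tray_hook (a point): the tray's hanging lip: a flange 52 mm wide runs 10 mm back from the back wall, then turns down as a lip 3 mm thick; the lip's bottom is 10 mm under the flange's underside. Point: on the flange's underside, 6.5 mm behind the back wall's outer face, 3.5 mm before the lip's inner face; 59 mm above the tray's underside, at x +120.5 mm from tray_mid; same axes
- comb_seat (a point): on the tray's floor (3 mm above its underside), 7.5 mm behind tray_mid, same axes: the comb's foot centre comes here. On both side walls pairs of round-topped ribs (3 mm proud, up to 15 mm above the tray's underside) form five pairs of slots 5.5 mm wide, at x -80, -40, 0, 40 and 80 mm from here
- comb_mid (a point): white divider comb, 163 mm long (x), 43 wide (y), 49 high, 50 g, loose, standing on its five teeth (cross plates 3 mm thick, 40 mm apart, 17 mm high, lowest 6 mm only 40 mm wide) joined by two thin side rails. Alike both ways round, z up. Point: centre in plan, 24.5 mm above the feet
- comb_foot (a point): the same comb, centre in plan at the feet of its teeth; same axes. Two lifting ears stand at the ends of the middle tooth, 16 mm long (x), from 16 to 49 mm above the feet, 43 mm across their outer faces (y): grip both at once from outside across y, more than 28 mm above the feet so as to clear the tray's walls
- rail (a point): louvred panel, grey sheet steel, 320 mm wide, 227 high, fixed; x into the panel, y left along the rows, z up. Point: middle of the top row, on the top edge of its lip, mid-thickness, 200 mm above the bench. The lip is 3 mm thick, 14 mm high, the open pocket behind it 11 mm wide; the sheet's face is 12.5 mm behind this point. Rows are 260 mm long, 50 mm apart
- panel: the same panel: origin on the bench below its sheet's front face, axes as rail. Its four rows have their lips' top edges 50, 100, 150 and 200 mm above the bench. Three fixed small grey bins, 62 mm wide, hang on the second row from below and reach 76 mm out from the sheet, up to 102 mm above the bench; the rows above are empty
- well1 (a point): tray compartment 1 of 5, counted from the front: its centre on the floor, 3 mm above the tray's underside; axes as tray_mid. With the comb home it is 37 mm long (x) and 46 wide, 39 between the comb's rails; tops of teeth and rails are 20 mm, the ears 52 mm above the tray's underside.
- well2 (a point): tray compartment 2 of 5, counted from the front: its centre on the floor, 3 mm above the tray's underside; axes as tray_mid. With the comb home it is 37 mm long (x) and 46 wide, 39 between the comb's rails; tops of teeth and rails are 20 mm, the ears 52 mm above the tray's underside.
- well3 (a point): tray compartment 3 of 5, counted from the front: its centre on the floor, 3 mm above the tray's underside; axes as tray_mid. With the comb home it is 37 mm long (x) and 46 wide, 39 between the comb's rails; tops of teeth and rails are 20 mm, the ears 52 mm above the tray's underside.
- well4 (a point): tray compartment 4 of 5, counted from the front: its centre on the floor, 3 mm above the tray's underside; axes as tray_mid. With the comb home it is 37 mm long (x) and 46 wide, 39 between the comb's rails; tops of teeth and rails are 20 mm, the ears 52 mm above the tray's underside.
- well5 (a point): tray compartment 5 of 5, counted from the front: its centre on the floor, 3 mm above the tray's underside; axes as tray_mid. With the comb home it is 37 mm long (x) and 46 wide, 39 between the comb's rails; tops of teeth and rails are 20 mm, the ears 52 mm above the tray's underside. Behind it, against the back wall, is a space 22 mm long that is no compartment
- ring1_mid (a point): turned green wax ring, 30 mm across, 10 mm thick, lying flat, 12 g, loose, may be absent; point: its centre, 5 mm above its underside; z is its axis. Grip it from outside across its diameter, in any direction; its hole is not to be gripped
- ring2_mid (a point): turned green wax ring, 30 mm across, 10 mm thick, lying flat, 12 g, loose, may be absent; point: its centre, 5 mm above its underside; z is its axis. Grip it from outside across its diameter, in any direction; its hole is not to be gripped
- ring3_mid (a point): turned green wax ring, 30 mm across, 10 mm thick, lying flat, 12 g, loose, may be absent; point: its centre, 5 mm above its underside; z is its axis. Grip it from outside across its diameter, in any direction; its hole is not to be gripped
- ring4_mid (a point): turned green wax ring, 30 mm across, 10 mm thick, lying flat, 12 g, loose, may be absent; point: its centre, 5 mm above its underside; z is its axis. Grip it from outside across its diameter, in any direction; its hole is not to be gripped
- ring5_mid (a point): turned green wax ring, 30 mm across, 10 mm thick, lying flat, 12 g, loose, may be absent; point: its centre, 5 mm above its underside; z is its axis. Grip it from outside across its diameter, in any direction; its hole is not to be gripped
- jar_a: orange powder jar with black cap, 46 mm across, 62 mm high, loose bystander at the back right; origin at the centre of its underside
- jar_b: cream powder jar with white cap, 52 mm across, 48 mm high, loose bystander on the left; origin at the centre of its underside

How it is judged (in metres and radians):
On the way, in this order (a step that is already met when the one before it is completed fails the run):
1. the comb is home in the tray, every tooth in its slot (x of comb_foot in the frame of comb_seat between -0.003 and 0.003 m and y of comb_foot in the frame of comb_seat between -0.003 and 0.003 m and z of comb_foot in the frame of comb_seat between -0.003 and 0.003 m and angle between the x axis of comb_foot and the x axis of comb_seat, either way round below 0.06 rad and angle between comb_foot's own z axis and vertical below 0.2 rad), for 0.2 s.
2. every ring lies in a compartment of its own, with the comb home and the tray on the bench (all of step 1 and x of ring1_mid in the frame of comb_seat between -0.1185 and 0.0785 m and y of ring1_mid in the frame of comb_seat between -0.023 and 0.023 m and z of ring1_mid in the frame of comb_seat between -0.001 and 0.01 m and x of ring2_mid in the frame of comb_seat between -0.1185 and 0.0785 m and y of ring2_mid in the frame of comb_seat between -0.023 and 0.023 m and z of ring2_mid in the frame of comb_seat between -0.001 and 0.01 m and x of ring3_mid in the frame of comb_seat between -0.1185 and 0.0785 m and y of ring3_mid in the frame of comb_seat between -0.023 and 0.023 m and z of ring3_mid in the frame of comb_seat between -0.001 and 0.01 m and x of ring4_mid in the frame of comb_seat between -0.1185 and 0.0785 m and y of ring4_mid in the frame of comb_seat between -0.023 and 0.023 m and z of ring4_mid in the frame of comb_seat between -0.001 and 0.01 m and x of ring5_mid in the frame of comb_seat between -0.1185 and 0.0785 m and y of ring5_mid in the frame of comb_seat between -0.023 and 0.023 m and z of ring5_mid in the frame of comb_seat between -0.001 and 0.01 m and distance between each of ring2_mid, ring3_mid, ring4_mid, ring5_mid and ring1_mid above 0.03 m and distance between each of ring3_mid, ring4_mid, ring5_mid and ring2_mid above 0.03 m and distance between each of ring4_mid, ring5_mid and ring3_mid above 0.03 m and distance between ring5_mid and ring4_mid above 0.03 m and height (world z) of tray_mid below 0.025 m and angle between tray_mid's own z axis and vertical below 0.06 rad), for 0.2 s.
3. the tray hangs by its lip on the top louvre row (x of tray_hook in the frame of rail between -0.006 and 0.007 m and y of tray_hook in the frame of rail between -0.1 and 0.1 m and z of tray_hook in the frame of rail between -0.004 and 0.004 m and angle between tray_hook's own z axis and vertical below 0.14 rad and angle between the x axis of tray_hook and the x axis of rail, either way round below 0.15 rad), for 0.2 s.
At the end, for the whole second after the job is handed in: Tray at rest on the top louvre row: lip behind the louvre, flange within 4 mm of its edge, within 8 deg of level and square; comb within 3 mm of home; every ring flat (centre under 10 mm above the floor) in a compartment, not behind the last tooth, centres over 30 mm apart (all of step 1 and all of step 3 and x of ring1_mid in the frame of comb_seat between -0.1185 and 0.0785 m and y of ring1_mid in the frame of comb_seat between -0.023 and 0.023 m and z of ring1_mid in the frame of comb_seat between -0.001 and 0.01 m and x of ring2_mid in the frame of comb_seat between -0.1185 and 0.0785 m and y of ring2_mid in the frame of comb_seat between -0.023 and 0.023 m and z of ring2_mid in the frame of comb_seat between -0.001 and 0.01 m and x of ring3_mid in the frame of comb_seat between -0.1185 and 0.0785 m and y of ring3_mid in the frame of comb_seat between -0.023 and 0.023 m and z of ring3_mid in the frame of comb_seat between -0.001 and 0.01 m and x of ring4_mid in the frame of comb_seat between -0.1185 and 0.0785 m and y of ring4_mid in the frame of comb_seat between -0.023 and 0.023 m and z of ring4_mid in the frame of comb_seat between -0.001 and 0.01 m and x of ring5_mid in the frame of comb_seat between -0.1185 and 0.0785 m and y of ring5_mid in the frame of comb_seat between -0.023 and 0.023 m and z of ring5_mid in the frame of comb_seat between -0.001 and 0.01 m and distance between each of ring2_mid, ring3_mid, ring4_mid, ring5_mid and ring1_mid above 0.03 m and distance between each of ring3_mid, ring4_mid, ring5_mid and ring2_mid above 0.03 m and distance between each of ring4_mid, ring5_mid and ring3_mid above 0.03 m and distance between ring5_mid and ring4_mid above 0.03 m and linear speed of tray below 0.02 m/s); the robot touches nothing.
It fails at once if the orange jar is knocked over or shoved more than 3 cm (angle between jar_a's own z axis and vertical above 0.6 rad or distance of jar_a from where it was at the start of the episode above 0.03 m).
It fails at once if the cream jar is knocked over or shoved more than 3 cm (angle between jar_b's own z axis and vertical above 0.6 rad or distance of jar_b from where it was at the start of the episode above 0.03 m).
Of ring1, ring2, ring3, ring4, ring5 only 3 to 5 are there at a start; the rules pass over those that are not, and their reading is None.
At some moment in a run one of ring1, ring2, ring3, ring4, ring5 may be knocked a few centimetres aside while the robot is not near it.
Once in a run the grip may slacken for a moment while it holds something.
It also fails if it takes over 210 s, if anything falls off the work surface, if the arm or the gripper's body presses on something with over 40 N, if the wrist force passes 120 N, or if a joint passes its speed limit or range.

## Working session

There is one attempt and no reset: what is moved stays moved. The work goes in short steps, each a Python script; the robot and the scene stay as the last script left them, time stands still between calls to the robot, and variables do not carry over. Pictures are saved under pics/ and viewed, and the job is handed in when it is done.

```bash
ls; mkdir -p pics
python3 - <<'E'
from cell import robot, grip, kin, viewer
import cv2, numpy as np
print(robot.observe())
for n in ["scene","top","wrist"]:
    im=viewer.read_camera(n); cv2.imwrite(f"pics/a_{n}.png",im[:,:,::-1]); i=viewer.camera_info(n); print(n,i)
E
```

```text
pics
{'t': 0.0, 'joints': array([ 1.29798817,  0.46837904, -0.01161987,  1.60365978,  0.00600994,
        1.07140609, -0.05628035]), 'joint_velocities': array([ 6.11384796e-05, -3.93096062e-04,  2.59558086e-04,  2.61848557e-04,
        2.55412451e-03,  7.95790996e-04,  3.59514721e-04]), 'joint_torque': array([-7.64637480e-04, -5.20576572e+01, -1.25137117e-02, -2.43741703e+01,
       -5.64969471e-02,  1.72946567e-02,  1.80914813e-04]), 'tcp_pos': array([ 147.86271531, -632.33253913,  213.62419428]), 'tcp_rot': array([ 2.10012834,  0.24428499, -2.10083534]), 'contact_force': array([-0.45271415,  0.1696479 , -0.18362071]), 'wrist_torque': array([ 0.04280039,  0.06405296, -0.03915374]), 'grip_width': 1.0030206399482393}
scene {'camera_matrix': array([[421.46678851,   0.        , 278.50035906],
       [  0.        , 421.46678851, 209.03438535],
       [  0.        ,   0.        ,   1.        ]]), 'R': array([[-0.74655193, -0.6649923 , -0.02110567],
       [-0.49085894,  0.57192116, -0.65723944],
       [ 0.44912995, -0.48030346, -0.75338627]]), 't': array([425.45960021, 347.32474805, 956.5526008 ])}
top {'camera_matrix': array([[490.26650627,   0.        , 275.05218744],
       [  0.        , 490.26650627, 204.65316983],
       [  0.        ,   0.        ,   1.        ]]), 'R': array([[ 0.00628396, -0.99985516, -0.01581706],
       [-0.99009755, -0.00400281, -0.14032394],
       [ 0.14024031,  0.01654222, -0.9899793 ]]), 't': array([  31.68170751,  567.27252763, 1552.91084699])}
wrist {'camera_matrix': array([[325.1922621 ,   0.        , 276.28683794],
       [  0.        , 325.1922621 , 207.55377304],
       [  0.        ,   0.        ,   1.        ]]), 'R': array([[ 0.22726407, -0.97383089, -0.00210756],
       [-0.94417791, -0.2208729 ,  0.2444243 ],
       [-0.23849344, -0.05355895, -0.96966609]]), 't': array([-647.2303445 ,  -26.63838768,  390.4717266 ])}
```

View pics/a_top.png

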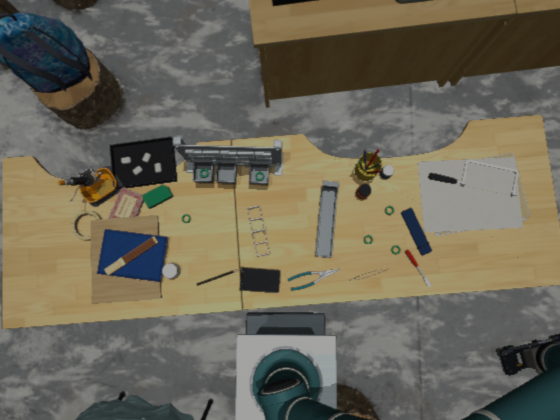

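View pics/a_scene.png

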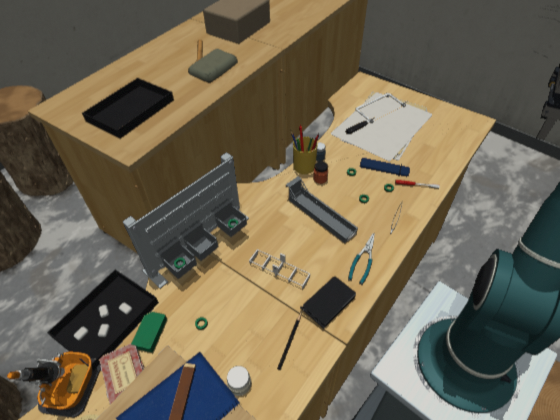

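View pics/a_wrist.png

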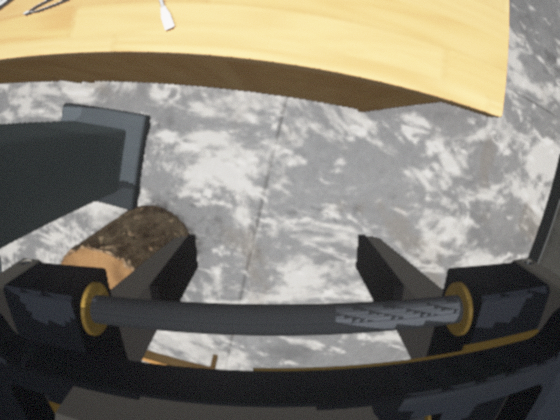

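Four rings on the bench: top-view pixels (186,218), (368,240), (389,210) and (395,250). The green ones in the bins are not loose. The tray is at (327,220), comb at (258,230), panel at (228,155), and the jars at (170,271) and (363,192).

```bash
cat > h.py <<'E'
from cell import robot, grip, kin, viewer
import cv2, numpy as np
from scipy.spatial.transform import Rotation as Ro
def shot(cam,name=None):
    i=viewer.camera_info(cam); im=viewer.read_camera(cam)
    if name: cv2.imwrite(f"pics/{name}.png",im[:,:,::-1])
    return im,i
def ray(i,uv):
    uv=np.asarray(uv,float).reshape(-1,2); K=i["camera_matrix"]
    return uv,K
def unproj(i,uv,z,fish=False):
    """pixels -> world points on plane Z=z"""
    K=i["camera_matrix"]; uv=np.asarray(uv,float).reshape(-1,2)
    d=(uv-[K[0,2],K[1,2]])/K[0,0]
    if fish:
        r=np.linalg.norm(d,axis=1)+1e-12
        d=np.c_[d/r[:,None]*np.sin(r)[:,None],np.cos(r)]
    else: d=np.c_[d,np.ones(len(d))]
    R=i["R"];c=-R.T@i["t"]; w=d@R
    return c+w*((z-c[2])/w[:,2])[:,None]
def proj(i,X,fish=False):
    X=np.asarray(X,float).reshape(-1,3); c=X@i["R"].T+i["t"]; K=i["camera_matrix"]
    if fish:
        rr=np.linalg.norm(c[:,:2],axis=1)+1e-12; th=np.arctan2(rr,c[:,2])
        d=c[:,:2]/rr[:,None]*th[:,None]
    else: d=c[:,:2]/c[:,2:]
    return d*K[0,0]+[K[0,2],K[1,2]]
def pin(name,cam,i):
    return [(round(d["confidence"],2),np.round(i["R"].T@(np.array(d["at"])-i["t"]),1)) for d in viewer.pinpoint(name,cam)]
def down(a):
    """tool x down, tool y (jaw axis) at world angle a"""
    x=np.array([0,0,-1.]); y=np.array([np.cos(a),np.sin(a),0]); z=np.cross(x,y)
    return Ro.from_matrix(np.c_[x,y,z]).as_rotvec()
E
python3 - <<'E'
from h import *
for cam in ["top","scene"]:
    im,i=shot(cam)
    print(cam)
    for n in ["tray_mid","tray_hook","comb_foot","comb_mid","comb_seat","rail","panel","ring1_mid","jar_a","jar_b","well1","well5"]:
        print(n,pin(n,cam,i))
print(robot.observe()["t"])
im,i=shot("top")
print(unproj(i,[(186,218),(368,240),(389,210),(395,250)],5))
print(unproj(i,[(338,181),(323,257)],13), unproj(i,[(275,148),(183,148)],200))
cv2.imwrite("pics/topcrop.png",cv2.resize(im[120:300,150:420],None,fx=2.9,fy=2.9,interpolation=cv2.INTER_CUBIC)[:,:,::-1])
E
```

```text
top
tray_mid [(0.84, array([ 516.5, -133.8,   12.3])), (0.58, array([715.3, 173.1,  -3.1]))]
tray_hook [(0.87, array([ 636.7, -143.8,   59.8])), (0.68, array([ 457.6, -127.8,   -0.9])), (0.49, array([ 503.5, -131. ,    3.1]))]
comb_foot [(0.67, array([481.9,  92.9,  -3.8]))]
comb_mid [(0.48, array([485.6,  90.1,  22.8]))]
comb_seat [(0.63, array([ 519.9, -131.1,    1.5]))]
rail [(0.72, array([697.6, 176.9, 200.7]))]
panel [(0.68, array([483.8,  88.6,  25.2]))]
ring1_mid [(0.66, array([ 582.1, -136.3,    5.8])), (0.3, array([698.1, 173.2, 201. ])), (0.16, array([ 6.116e+02, -2.548e+02,  2.000e-01]))]
jar_a [(0.64, array([350.8, 372.2,  -4.4])), (0.58, array([ 6.144e+02, -2.563e+02,  3.000e-01])), (0.25, array([696. , 177.3, 203.8]))]
jar_b [(0.64, array([350.8, 372.2,  -4.4])), (0.58, array([ 6.144e+02, -2.563e+02,  3.000e-01])), (0.25, array([696. , 177.3, 203.8]))]
well1 [(0.88, array([ 585. , -136.6,    2.6])), (0.85, array([ 539.7, -131.4,    3.9])), (0.76, array([ 424.9, -122.2,    1.6])), (0.66, array([ 505.2, -133.9,   -1.6])), (0.56, array([ 4.597e+02, -1.294e+02,  4.000e-01])
[... 1060 characters left out ...]
6e+02, -1.208e+02,  4.000e-01])), (0.76, array([ 584. , -135.3,    3. ])), (0.61, array([ 423.9, -120.9,    1.9]))]
well5 [(0.96, array([ 506.9, -126.1,    0.6])), (0.8, array([ 542.5, -136.6,   -0.7])), (0.78, array([ 4.676e+02, -1.208e+02,  4.000e-01])), (0.76, array([ 584. , -135.3,    3. ])), (0.61, array([ 423.9, -120.9,    1.9]))]
1.45
[[ 526.15939449  330.52521382    5.        ]
 [ 456.27663032 -270.32502632    5.        ]
 [ 555.77107147 -341.53377587    5.        ]
 [ 424.07056873 -357.60891917    5.        ]]
[[ 651.15837047 -173.54717699   13.        ]
 [ 399.69120651 -121.9298363    13.        ]] [[714.35721341  33.16704437 200.        ]
 [713.76878867 307.19493164 200.        ]]
```

View pics/topcrop.png

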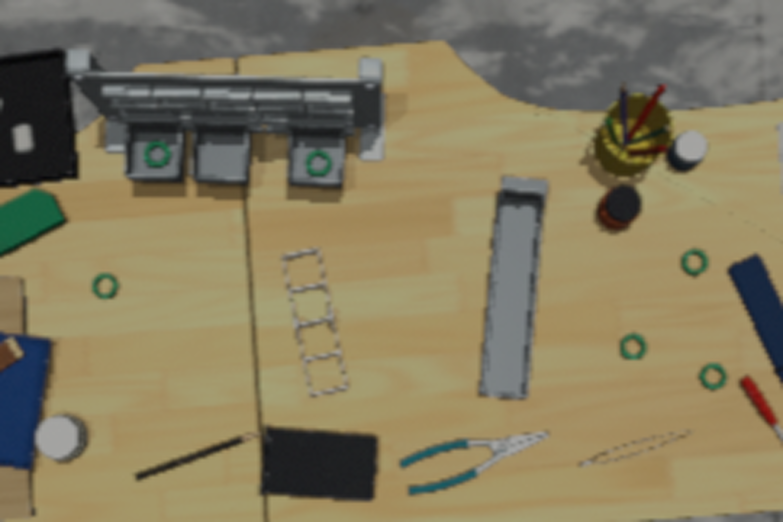

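Run:
```python
from h import *
o=robot.observe(); T=Ro.from_rotvec(o["tcp_rot"]).as_matrix()
i=viewer.camera_info("wrist"); c=-i["R"].T@i["t"]
print("tool axes",np.round(T,2).tolist()); print("cam in tool",T.T@(c-o["tcp_pos"]), "cam axes in tool",np.round(T.T@i["R"].T,3).tolist())
for a in (102,-78,85,-95,0,180):
    for p in ((485,92,250),(520,-133,250),(580,177,170)):
        q=kin.ik(p,down(np.radians(a))); print(a,p,None if q is None else np.round(q,2))
```

```text
tool axes [[-0.0, 0.23, -0.97], [-0.0, -0.97, -0.23], [-1.0, 0.0, 0.0]]
cam in tool [-169.9069699    -1.72971681  -69.34695177] cam axes in tool [[0.001, -0.244, 0.97], [1.0, -0.0, -0.001], [0.0, 0.97, 0.244]]
102 (485, 92, 250) [ 0.68  0.38 -1.13  1.89  0.39  1.12  1.18]
102 (520, -133, 250) [ 0.87  0.37 -0.84  1.8   0.3   1.11  1.7 ]
102 (580, 177, 170) [ 0.41  0.75 -1.13  1.7   0.73  1.17  0.86]
-78 (485, 92, 250) [ 0.53  0.3  -0.92  1.89  0.27  1.08 -1.86]
-78 (520, -133, 250) [ 0.56  0.28 -0.44  1.82  0.13  1.07 -1.29]
-78 (580, 177, 170) [ 0.22  0.58 -0.78  1.72  0.47  1.04 -2.09]
85 (485, 92, 250) [ 0.67  0.38 -1.12  1.89  0.38  1.11  0.89]
85 (520, -133, 250) [ 0.85  0.36 -0.82  1.8   0.29  1.11  1.41]
85 (580, 177, 170) [ 0.42  0.77 -1.15  1.7   0.76  1.19  0.54]
-95 (485, 92, 250) [ 0.51  0.29 -0.89  1.89  0.25  1.08 -2.14]
-95 (520, -133, 250) [ 0.51  0.27 -0.38  1.82  0.11  1.07 -1.57]
-95 (580, 177, 170) [ 0.18  0.56 -0.73  1.72  0.43  1.03 -2.36]
0 (485, 92, 250) [ 0.63  0.35 -1.05  1.89  0.34  1.1  -0.56]
0 (520, -133, 250) [ 0.7   0.31 -0.61  1.81  0.2   1.08  0.01]
0 (580, 177, 170) [ 0.41  0.76 -1.14  1.7   0.74  1.18 -0.93]
180 (485, 92, 250) [ 0.77  0.48 -1.3   1.88  0.51  1.17  2.43]
180 (520, -133, 250) [-0.81  0.53  1.37  1.9  -0.57  1.19 -2.38]
180 (580, 177, 170) [ 0.48  0.9  -1.33  1.7   0.91  1.3   2.1 ]
```

Run:
```python
from h import *
robot.goto_joints([0.1,0.3,0.0,1.85,0.0,1.0,1.6])
robot.movep((480,-20,260),down(np.radians(90)))
o=robot.observe(); print(o["t"],o["joints"].round(2),o["tcp_pos"])
im,i=shot("wrist","w1")
for n in ["comb_foot","comb_mid","tray_mid","comb_seat","tray_hook","well1"]: print(n,pin(n,"wrist",i))
```

```text
4.3833 [ 0.02  0.13 -0.05  1.95  0.01  1.06  1.53] [480.13994481 -20.35685677 260.69745162]
comb_foot [(0.9, array([486.4,  92.9,   2.3])), (0.71, array([ 542.6, -133.5,    2.3])), (0.45, array([ 458.5, -266.5,    2.1]))]
comb_mid [(0.71, array([481. ,  91.8,  26. ])), (0.34, array([ 465.8, -124.2,    3.4]))]
tray_mid [(0.83, array([ 515.6, -127.4,   13. ])), (0.65, array([ 517.5, -128.1,    3.6]))]
comb_seat [(0.9, array([ 521. , -125.1,    3.2]))]
tray_hook [(0.76, array([ 632.4, -143.2,   57.2]))]
well1 [(0.97, array([ 581.4, -136.3,    5.2])), (0.82, array([ 505.9, -129.7,    3.1])), (0.79, array([ 541.6, -134.4,    0.6])), (0.74, array([ 462.8, -122.6,    3.7])), (0.59, array([ 422.7, -121.1,    3.7])), (0.55, array([ 520. , -126.5,    0.8]))]
```

View pics/w1.png

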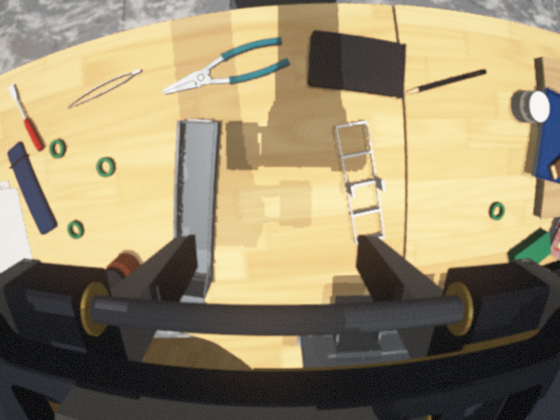

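The wrist picture shows the tray at (197,215), the comb at (360,180), and rings at (57,148), (105,167), (75,229) and (497,211). I'll rectify it to metric planes for precise poses.

```bash
cat >> h.py <<'E'
def rect(im,i,cx,cy,wx,wy,z,s=3.0,fish=True):
    """top-down picture at height z: up=+x world, left=+y ; s px per mm"""
    H,W=int(wx*s),int(wy*s)
    r,c=np.mgrid[:H,:W]
    X=cx+wx/2-r/s; Y=cy+wy/2-c/s
    uv=proj(i,np.c_[X.ravel(),Y.ravel(),np.full(X.size,z)],fish).astype(np.float32)
    return cv2.remap(im,uv[:,0].reshape(H,W),uv[:,1].reshape(H,W),cv2.INTER_CUBIC)
E
python3 - <<'E'
from h import *
im=cv2.imread("pics/w1.png")
# need camera info: robot has not moved
i=viewer.camera_info("wrist")
a=rect(im,i,485,92,190,110,17); b=rect(im,i,517,-130,250,110,26,2.3)
H=max(a.shape[0],b.shape[0]); 
f=lambda m:cv2.copyMakeBorder(m,0,H-m.shape[0],0,0,cv2.BORDER_CONSTANT)
cv2.imwrite("pics/r1.png",np.hstack([f(a),f(b)]))
E
```

```text
(no output)
```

View pics/r1.png

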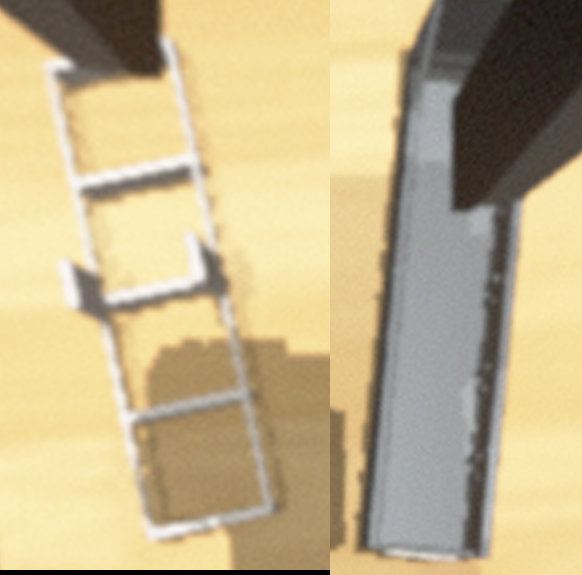

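Run:
```python
from h import *
robot.movep((484,93.5,120),down(np.radians(101.9)))
im,i=shot("wrist","w2"); print(pin("comb_foot","wrist",i),pin("comb_mid","wrist",i))
a=rect(im,i,485,92,190,110,17)
robot.movep((440,-105,150),down(np.radians(85)))
im2,i2=shot("wrist","w3"); print([pin(n,"wrist",i2) for n in("comb_seat","tray_mid","tray_hook")])
b=rect(im2,i2,517,-130,250,110,26,2.3)
np.savez("w3.npz",im=im2,**i2)
H=max(a.shape[0],b.shape[0]); 
f=lambda m:cv2.copyMakeBorder(m,0,H-m.shape[0],0,0,cv2.BORDER_CONSTANT)
cv2.imwrite("pics/r2.png",np.hstack([f(a),f(b)])[:,:,::-1]); print(robot.observe()["t"])
```

```text
[(0.75, array([485.9,  92.5,   0.9])), (0.66, array([ 524.3, -125. ,    2.9]))] [(0.9, array([482.2,  91.3,  24.3]))]
[[(0.66, array([ 521.5, -128.3,    1.3]))], [(0.84, array([ 514.4, -127.1,    9.7])), (0.38, array([ 425.4, -354.3,    8.4]))], [(0.31, array([ 426. , -352. ,    6.3]))]]
6.6667
```

View pics/r2.png

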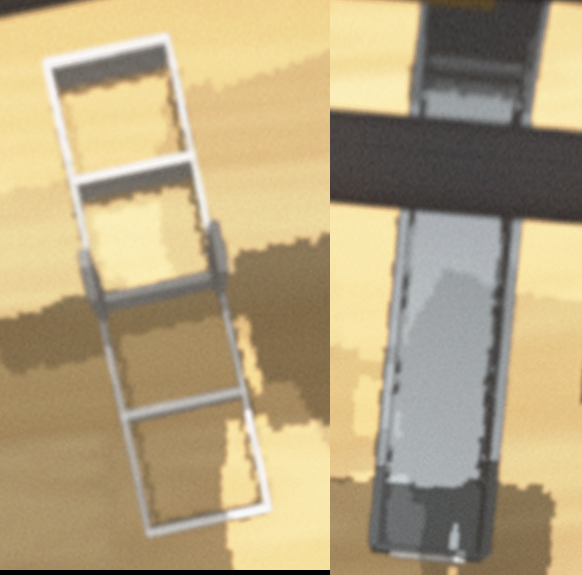

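View pics/w3.png

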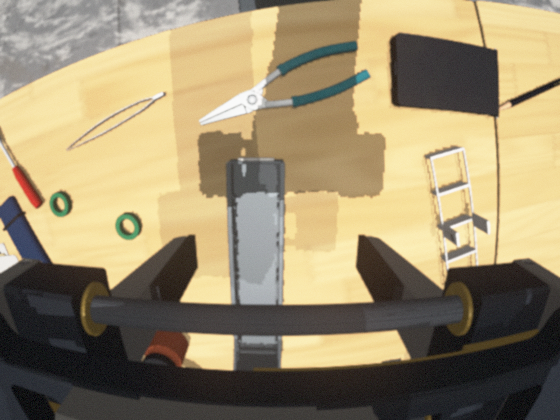

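Run:
```python
from h import *
a=np.radians(102.3)
robot.movep((484.8,94.3,100),down(a))
robot.servo_line((484.8,94.3,31),feed=120)
print(robot.observe()["contact_force"].round(1))
grip(0.0,15); o=robot.observe(); print("w",o["grip_width"]*92,o["tcp_pos"].round(1))
robot.servo_line((484.8,94.3,85),feed=80)
o=robot.observe();print("w",o["grip_width"]*92,o["contact_force"].round(2),o["wrist_torque"].round(3),o["t"])
im,i=shot("wrist","w4")
```

```text
[-0.9  0.5  0.9]
w 42.95174388323988 [484.8  94.3  31. ]
w 42.9433611244511 [-1.01 -0.55  0.08] [ 0.064 -0.163 -0.008] 9.8583
```

View pics/w4.png

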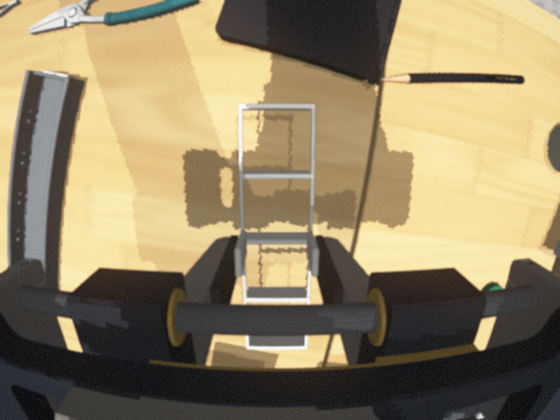

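```bash
cat >> h.py <<'E'
def rectR(im,i,cx,cy,yaw,wx,wy,z,s=3.0,fish=True):
    """like rect, up = direction yaw (rad)"""
    H,W=int(wx*s),int(wy*s); r,c=np.mgrid[:H,:W]
    a=wx/2-r/s; b=wy/2-c/s
    X=cx+a*np.cos(yaw)-b*np.sin(yaw); Y=cy+a*np.sin(yaw)+b*np.cos(yaw)
    uv=proj(i,np.c_[X.ravel(),Y.ravel(),np.full(X.size,z)],fish).astype(np.float32)
    return cv2.remap(im,uv[:,0].reshape(H,W),uv[:,1].reshape(H,W),cv2.INTER_CUBIC)
E
python3 - <<'E'
from h import *
im=cv2.imread("pics/w4.png"); i=viewer.camera_info("wrist")
y=np.radians(12.3)
a=rectR(im,i,484.8,94.3,y,180,70,71)
yaw=np.radians(-4.9); sx,sy=521.1,-129.3
robot.movep((sx,sy,75),down(yaw+np.pi/2))
im,i=shot("wrist","w5"); o=robot.observe(); print(o["tcp_pos"],o["t"])
im=im[:,:,::-1]
b=rectR(im,i,sx,sy,yaw,180,70,61)
c=rectR(im,i,sx-70,sy,yaw,120,90,26,4)
H=540
f=lambda m:cv2.copyMakeBorder(m,0,H-m.shape[0],0,0,cv2.BORDER_CONSTANT)
for m in(a,b,c): cv2.line(m,(m.shape[1]//2,0),(m.shape[1]//2,m.shape[0]),(0,0,255),1)
cv2.imwrite("pics/r3.png",np.hstack([f(a),f(b),f(c)]))
E
```

```text
[ 521.24572819 -126.63065837   74.89178927] 10.8667
```

View pics/r3.png

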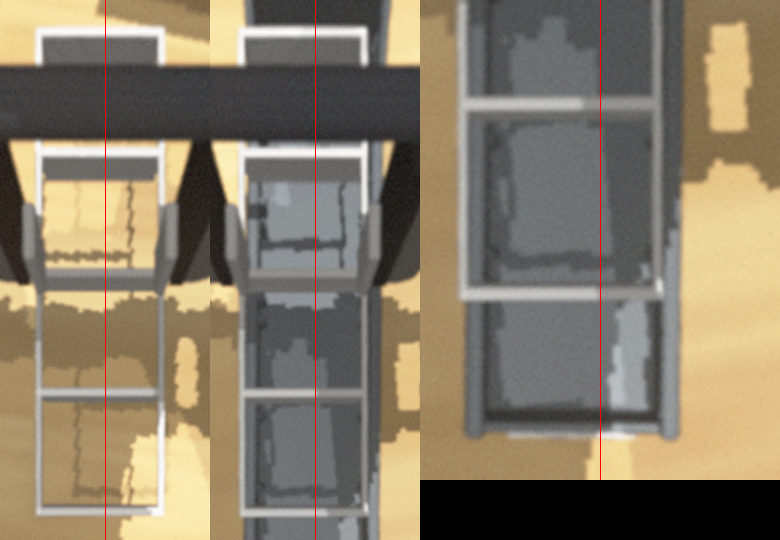

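View pics/w5.png

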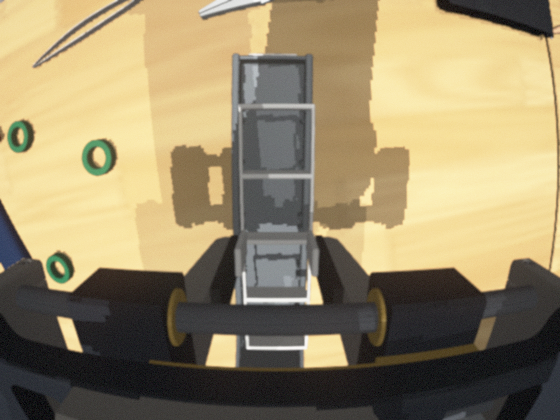

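Run:
```python
from h import *
yaw=np.radians(-4.9); sx,sy=521.1,-129.3
robot.hold(0.3); o=robot.observe(); print(o["tcp_pos"])
robot.servo_line((sx,sy,62),feed=60,rotation=down(yaw+np.pi/2)); robot.hold(0.3)
im,i=shot("wrist","w6"); o=robot.observe(); print(o["tcp_pos"],o["tcp_rot"],down(yaw+np.pi/2),o["t"])
np.savez("w6.npz",im=im,**i)
im=im[:,:,::-1]
b=rectR(im,i,sx-40,sy,yaw,110,70,48,5)
c=rectR(im,i,sx-80,sy,yaw,110,70,26,5)
m=np.hstack([b,c])
for x in (175,525): cv2.line(m,(x,0),(x,m.shape[0]),(0,0,255),1)
cv2.imwrite("pics/r4.png",m)
```

```text
[ 521.28672474 -128.25512526   75.10119683]
[ 521.25107334 -129.37923178   62.17982815] [ 0.06718417  1.5693465  -0.06727277] [ 0.06716445  1.56975256 -0.06716445] 11.8833
```

View pics/r4.png

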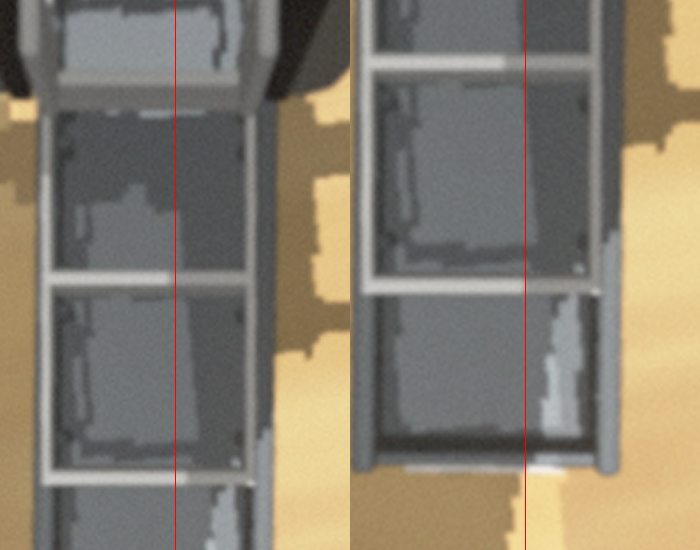

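```bash
cat >> h.py <<'E'
def boxlines(im,i,T,pts_pairs,col,fish=True):
    for A,B in pts_pairs:
        P=np.linspace(A,B,20); uv=proj(i,(T[0]@P.T).T+T[1],fish)*1
        cv2.polylines(im,[(uv*16).astype(np.int32)],False,col,1,cv2.LINE_AA,4)
def rectlines(x0,x1,y0,y1,z):
    c=[(x0,y0,z),(x1,y0,z),(x1,y1,z),(x0,y1,z)]
    return [(np.array(c[k],float),np.array(c[(k+1)%4],float)) for k in range(4)]
def Tz(yaw,x,y,z): return Ro.from_euler('z',yaw).as_matrix(),np.array([x,y,z],float)
COMB=rectlines(-81.5,81.5,-21.5,21.5,17)+[(np.array([x,-21.5,17.]),np.array([x,21.5,17.])) for x in(-40,0,40)]
TRAY=[(np.array([-114,s*26.,26]),np.array([111,s*26.,26])) for s in(-1,1)]+[(np.array([-114,s*23.,26]),np.array([111,s*23.,26])) for s in(-1,1)]+rectlines(-114,-111,-26,26,20)+rectlines(111,114,-26,26,62)
E
python3 - <<'E'
from h import *
o=robot.observe(); im,i=shot("wrist"); 
print(o["tcp_pos"], o["tcp_rot"], "cam",-i["R"].T@i["t"])
T=Ro.from_rotvec(o["tcp_rot"]).as_matrix(); print(T.T@(-i["R"].T@i["t"]-o["tcp_pos"]), (T.T@i["R"].T).round(4).tolist())
im=im[:,:,::-1].copy(); yaw=np.radians(-4.9)
big=im
boxlines(im,i,Tz(yaw,*(o["tcp_pos"]-[0,0,31])),COMB,(0,0,255))
boxlines(im,i,Tz(yaw,513.6,-128.7,0),TRAY,(0,255,0))
cv2.imwrite("pics/o1.png",cv2.resize(im[30:400,130:430],None,fx=2,fy=1.6))
E
```

```text
[ 521.25107334 -129.37923178   62.17982815] [ 0.06718417  1.5693465  -0.06727277] cam [ 453.18018769 -121.64266876  232.06113076]
[-169.90916303    1.88133965  -68.41413407] [[-0.0009, -0.2453, 0.9695], [1.0, -0.0007, 0.0008], [0.0005, 0.9695, 0.2453]]
```

View pics/o1.png

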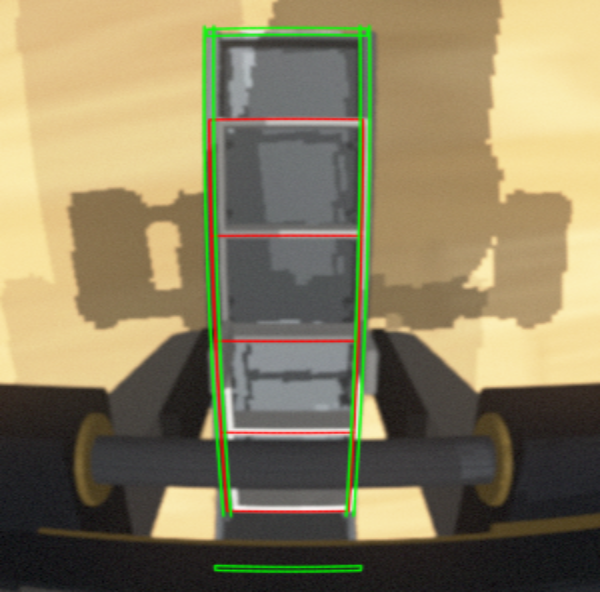

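```bash
cat >> h.py <<'E'
def wcam():
    """wrist camera from the arm's own pose (nominal mounting, no calibration offset)"""
    o=robot.observe(); T=Ro.from_rotvec(o["tcp_rot"]).as_matrix(); i=viewer.camera_info("wrist")
    s,c=.2447,.9696
    A=T@np.array([[0,-s,c],[1,0,0],[0,c,s]]); cen=o["tcp_pos"]+T@np.array([-169.9,0,-68.6])
    return dict(camera_matrix=i["camera_matrix"],R=A.T,t=-A.T@cen)
def wshot(name=None):
    i=wcam(); im=viewer.read_camera("wrist")
    if name: cv2.imwrite(f"pics/{name}.png",im[:,:,::-1])
    return im[:,:,::-1].copy(),i
E
python3 - <<'E'
from h import *
o=robot.observe(); im,i=wshot("w7"); np.savez("w7.npz",im=im,**i)
yaw=np.radians(-4.9)
b=rectR(im,i,521.25-40,-129.38,yaw,110,70,48,5)
c=rectR(im,i,521.25-80,-129.38,yaw,110,70,26,5)
m=np.hstack([b,c])
for x in (175,525): cv2.line(m,(x,0),(x,m.shape[0]),(0,0,255),1)
cv2.imwrite("pics/r5.png",m)
E
```

```text
(no output)
```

View pics/r5.png

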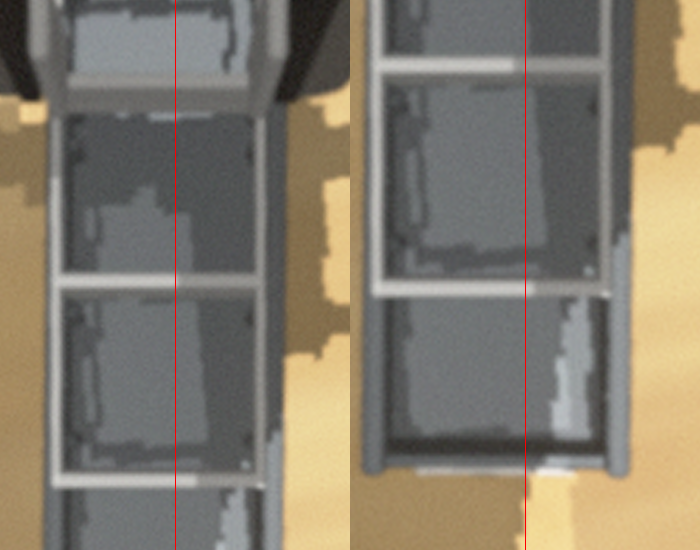

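Run:
```python
from h import *
d=np.load("w7.npz"); im=d["im"]; i=dict(d)
yaw=np.radians(-4.9); u=np.array([np.cos(yaw),np.sin(yaw)]); n=np.array([-u[1],u[0]])
c=np.array([521.25,-129.38])-60*u+5*n
b=rectR(im,i,c[0],c[1],yaw,140,62,15,5.6)
b=cv2.createCLAHE(3,(4,4)).apply(cv2.cvtColor(b,cv2.COLOR_BGR2GRAY))
print(b.shape)
b=cv2.rotate(b,cv2.ROTATE_90_CLOCKWISE); b=cv2.cvtColor(b,cv2.COLOR_GRAY2BGR)
# columns: x = -60-70+col/5.6
for x in range(-130,11,10):
    cc=int((x+130)*5.6); cv2.line(b,(cc,0),(cc,8),(0,0,255),1); cv2.putText(b,str(x),(cc,20),0,.4,(0,0,255))
cv2.imwrite("pics/r6.png",b)
```

```text
(784, 347)
```

View pics/r6.png

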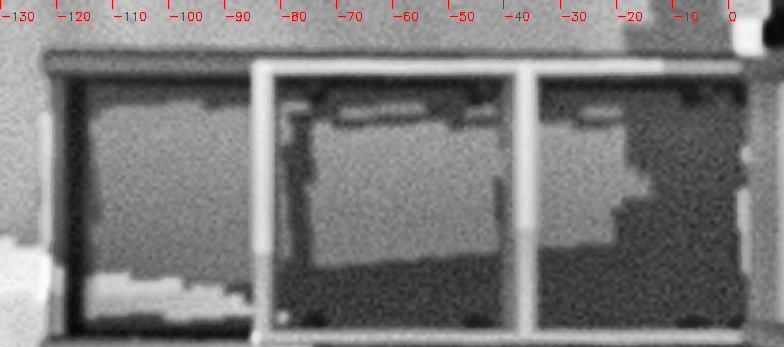

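Run:
```python
from h import *
yaw=np.radians(-4.9); u=np.array([np.cos(yaw),np.sin(yaw),0]); n=np.array([-u[1],u[0],0])
p=np.array([521.1,-129.3,75])
robot.servo_line(p,feed=100)
robot.servo_line(p+40*u+85*n,feed=150); robot.hold(0.4)
im,i=wshot("w8"); np.savez("w8.npz",im=im,**i); print(robot.observe()["tcp_pos"],robot.observe()["t"])
```

```text
[568.16446662 -48.3570833   75.06695434] 13.4917
```

View pics/w8.png

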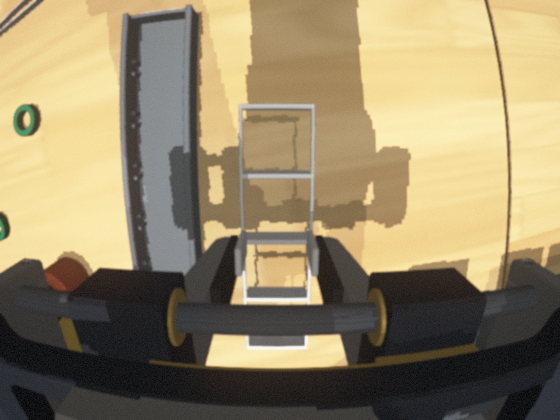

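Run:
```python
from h import *
d=np.load("w8.npz"); im=d["im"]; i=dict(d)
yaw=np.radians(-4.9); u=np.array([np.cos(yaw),np.sin(yaw)]); n=np.array([-u[1],u[0]])
out=[]
for z in (26,12):
    c=np.array([521.1,-129.3])-40*u+2*n
    b=rectR(im,i,c[0],c[1],yaw,190,66,z,4.2)
    b=cv2.rotate(b,cv2.ROTATE_90_CLOCKWISE).copy()
    for x in range(-130,51,10):
        cc=int((x+135)*4.2); cv2.line(b,(cc,0),(cc,8),(0,0,255),1); cv2.putText(b,str(x),(cc,20),0,.35,(0,0,255))
    out.append(b)
cv2.imwrite("pics/r7.png",np.vstack(out))
# comb, tool frame, plane 14 below TCP
t=np.array([568.16,-48.36])
b=rectR(im,i,*(t-40*u),yaw,110,66,61,5); b=cv2.rotate(b,cv2.ROTATE_90_CLOCKWISE)
cv2.imwrite("pics/r8.png",b)
```

```text
(no output)
```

View pics/r7.png

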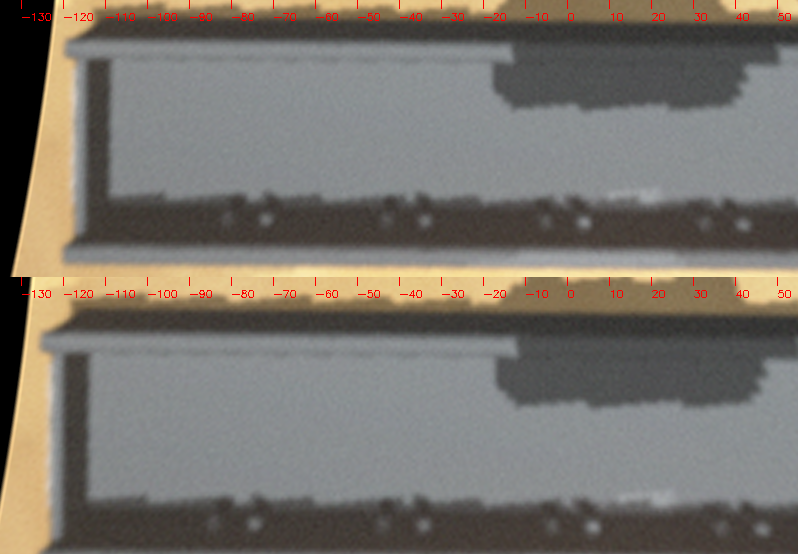

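View pics/r8.png

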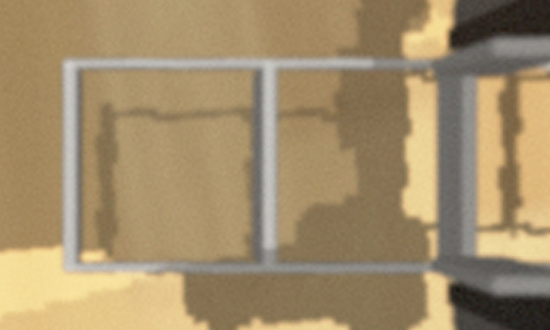

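Run:
```python
from h import *
yaw=np.radians(-4.9); u=np.array([np.cos(yaw),np.sin(yaw),0]); n=np.array([-u[1],u[0],0])
p=np.array([522.8,-130.6,0])
z=lambda h:p+[0,0,h]
robot.servo_line(z(75),feed=120); robot.servo_line(z(61),feed=60); robot.hold(0.3)
f0=robot.observe()["contact_force"]; print(f0.round(2),robot.observe()["tcp_pos"].round(2))
for h in (57,54,51,49,47,45,43,41,39,37,35.5,34.5):
    robot.servo_line(z(h),feed=30); o=robot.observe(); df=o["contact_force"]-f0
    print(h,df.round(2),o["tcp_pos"].round(2),o["wrist_torque"].round(3))
    if df[2]>4 or np.linalg.norm(df[:2])>6: break
print(o["t"],o["grip_width"]*92); wshot("w9")
```

```text
[ 0.16 -0.81  0.55] [ 522.99 -130.62   61.21]
57 [ 1.26  0.85 -1.6 ] [ 522.59 -130.56   56.77] [ 0.096 -0.071  0.003]
54 [ 0.41  0.48 -0.94] [ 522.64 -130.55   53.78] [ 0.02  -0.097  0.061]
51 [-0.4   0.5  -2.41] [ 522.66 -130.65   50.77] [-0.02  -0.161  0.038]
49 [-0.5   0.81 -1.6 ] [ 522.75 -130.73   48.91] [-0.11  -0.136 -0.066]
47 [-0.79 -0.36 -1.84] [ 522.73 -130.64   46.89] [-0.087 -0.163 -0.108]
45 [ 0.04  0.01 -1.97] [ 522.71 -130.58   44.87] [-0.082 -0.186 -0.003]
43 [-0.94  0.61 -1.26] [ 522.71 -130.56   42.86] [-0.094 -0.174  0.   ]
41 [-0.24  0.35 -1.43] [ 522.7  -130.58   40.87] [-0.087 -0.185 -0.06 ]
39 [-0.01  0.98 -1.  ] [ 522.69 -130.58   38.85] [-0.073 -0.148 -0.073]
37 [-0.45  0.97 -1.  ] [ 522.71 -130.61   36.85] [-0.116 -0.125 -0.061]
35.5 [-0.35  0.77 -0.88] [ 522.78 -130.61   35.43] [-0.083 -0.096 -0.035]
34.5 [ 0.05 -0.11 -1.1 ] [ 522.8  -130.59   34.46] [-0.081 -0.124 -0.051]
18.1417 42.88626320896844
```

View pics/w9.png

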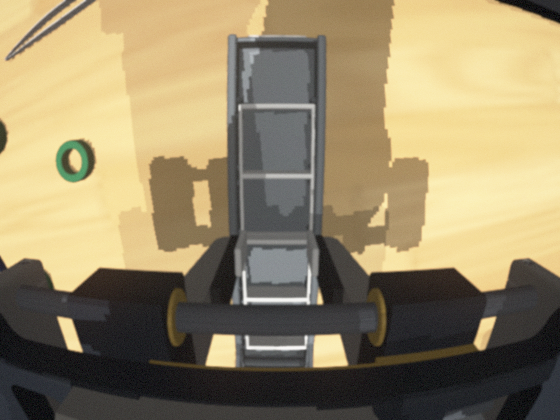

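Run:
```python
from h import *
yaw=np.radians(-4.9); u=np.array([np.cos(yaw),np.sin(yaw),0]); n=np.array([-u[1],u[0],0])
p=np.array([522.8,-130.6,34.2])
robot.servo_line(p,feed=20)
grip(0.7); robot.servo_line(p+[0,0,60],feed=100)
robot.movep(p+20*u+[0,-110,110],down(np.radians(85.1))); robot.hold(.3)
im,i=wshot("w10"); np.savez("w10.npz",im=im,**i)
print(pin("ring1_mid","wrist",i)); print(pin("comb_foot","wrist",i),pin("comb_seat","wrist",i),robot.observe()["t"])
c=p[:2]
b=rectR(im,i,c[0],c[1],yaw,250,80,20,3.1); cv2.imwrite("pics/r9.png",cv2.rotate(b,cv2.ROTATE_90_CLOCKWISE))
```

```text
[]
[(0.59, array([ 522.5, -132.2,    4.6]))] [] 20.7583
```

View pics/r9.png

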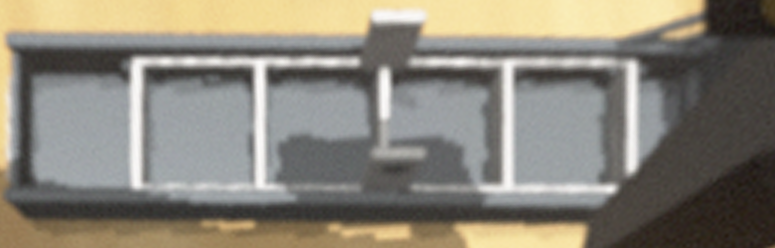

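View pics/w10.png

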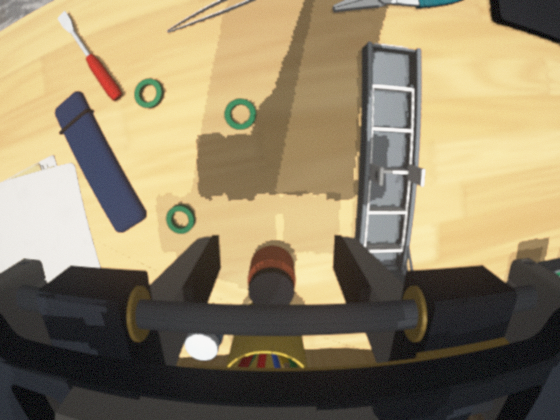

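The comb is home, with all five teeth between the walls. Now the rings, found by colour in the wrist view.

```bash
cat >> h.py <<'E'
def rings(im,i,fish=True):
    """green rings -> [(x,y,diameter)] on the bench; im BGR"""
    hsv=cv2.cvtColor(im,cv2.COLOR_BGR2HSV); m=cv2.inRange(hsv,(60,110,25),(95,255,210))
    m=cv2.morphologyEx(m,cv2.MORPH_CLOSE,np.ones((3,3)))
    out=[]
    for c in cv2.findContours(m,cv2.RETR_EXTERNAL,cv2.CHAIN_APPROX_NONE)[0]:
        if len(c)<12: continue
        P=unproj(i,c.reshape(-1,2),7,fish)[:,:2].astype(np.float32)
        if np.abs(P).max()>1200: continue
        (x,y),(w,h),_=cv2.minAreaRect(P)
        if 22<min(w,h) and max(w,h)<42: out.append((round(float(x),1),round(float(y),1),round(float(w),1),round(float(h),1)))
    return out
E
python3 - <<'E'
from h import *
d=np.load("w10.npz"); print(rings(d["im"],dict(d)))
im,i=shot("top"); print(rings(im[:,:,::-1].copy(),i,False))
E
```

```text
[(554.8, -339.8, 25.8, 26.7), (458.5, -267.9, 26.4, 26.6), (425.0, -357.3, 26.3, 25.1)]
[(668.5, 87.8, 27.3, 23.5), (679.9, 274.5, 24.0, 27.1)]
```

```bash
cat >> h.py <<'E'
YAW=np.radians(-4.9); U=np.array([np.cos(YAW),np.sin(YAW),0]); N=np.array([-U[1],U[0],0])
SEAT=np.array([522.8,-130.6,0.])
def pick(x,y,a=-4.9,tag=None):
    rot=down(np.radians(a))
    robot.movep((x,y,130),rot); grip(0.5); robot.hold(0.25)
    im,i=wshot(tag); r=[q for q in rings(im,i) if np.hypot(q[0]-x,q[1]-y)<60]
    print("seen",r)
    if not r: return False
    x,y=min(r,key=lambda q:np.hypot(q[0]-x,q[1]-y))[:2]
    robot.servo_line((x,y,50),feed=150); robot.hold(.1); robot.servo_line((x,y,4),feed=60)
    grip(0.0,12); robot.servo_line((x,y,70),feed=120)
    w=robot.observe()["grip_width"]*92; print("grip",w.round(1)); return 25<w<34
def place(k,a=-4.9):
    rot=down(np.radians(a)); p=SEAT+(-100+40*(k-1))*U
    robot.movep(p+[0,0,75],rot); robot.hold(.2)
    print("w",robot.observe()["grip_width"]*92)
    robot.servo_line(p+[0,0,35],feed=100); robot.hold(.15); robot.servo_line(p+[0,0,21.7],feed=40); robot.hold(.15)
    o=robot.observe(); print(o["tcp_pos"].round(1),o["grip_width"]*92,o["contact_force"].round(1))
    grip(0.44); robot.hold(.1); robot.servo_line(p+[0,0,75],feed=120); print("t",robot.observe()["t"])
E
python3 - <<'E'
from h import *
robot.movep((500,-250,150),down(np.radians(-4.9)))
if pick(458.5,-267.9,tag="p1"): place(1)
robot.movep(SEAT-60*U-30*N+[0,0,150],down(np.radians(-4.9))); robot.hold(.2); im,i=wshot("p1b"); print(robot.observe()["joints"].round(2))
E
```

```text
seen []
[-0.02  0.28  0.32  2.07 -0.12  0.81  0.29]
```

View pics/p1b.png

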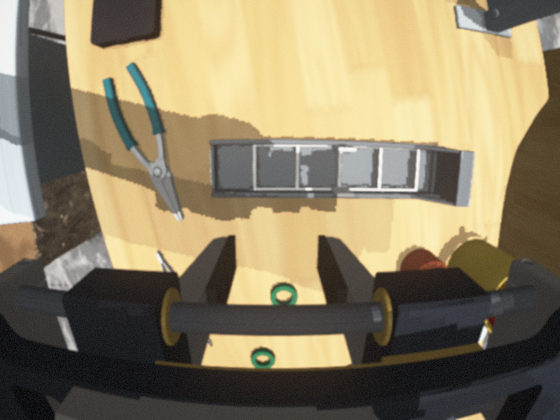

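View pics/p1.png

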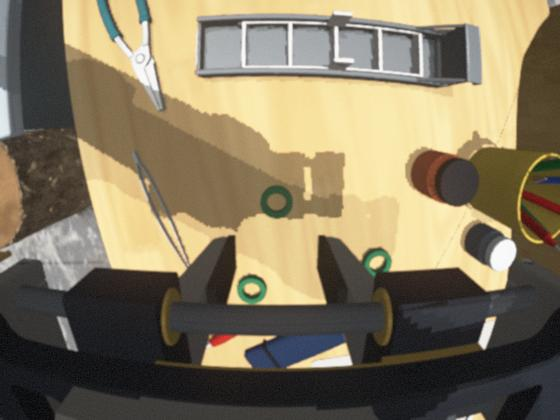

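Run:
```python
import cv2,numpy as np
im=cv2.imread("pics/p1.png"); h=cv2.cvtColor(im,cv2.COLOR_BGR2HSV)
for c,r in((276,187),(265,195),(288,208),(252,279),(372,252)): print(h[r-2:r+3,c-2:c+3].reshape(-1,3).mean(0).round())
m=cv2.inRange(h,(60,110,25),(95,255,210)); print(cv2.connectedComponentsWithStats(m)[2][:10])
```

```text
[49. 85. 82.]
[60. 86. 78.]
[58. 82. 81.]
[ 69. 118. 127.]
[59. 96. 96.]
[[     0      0    560    420 234228]
 [    98      0     20     38    220]
 [   137      0     10     21    107]
 [   533    160     27     11    168]
 [   522    206      9      9     13]
 [   365    251     25     25    192]
 [   238    278     27     25    268]
 [    37    355      1      1      1]
 [   451    360      1      1      1]
 [   425    383      1      1      1]]
```

```bash
sed -i 's/(60,110,25),(95,255,210)/(45,60,20),(95,255,230)/' h.py
python3 - <<'E'
from h import *
if pick(458.5,-267.9,tag="p1"): place(1)
robot.movep(SEAT-60*U-30*N+[0,0,150],down(np.radians(-4.9))); robot.hold(.2); im,i=wshot("p1b"); print(rings(im,i))
E
```

```text
seen [(458.5, -267.6, 28.5, 27.9)]Traceback (most recent call last):
  File "<stdin>", line 2, in <module>
  File "h.py", line 91, in pick
    w=robot.observe()["grip_width"]*92; print("grip",w.round(1)); return 25<w<34
                                                     ^^^^^^^
AttributeError: 'float' object has no attribute 'round'
```

```bash
sed -i 's/print("grip",w.round(1))/print("grip",w)/' h.py
python3 - <<'E'
from h import *
print(robot.observe()["grip_width"]*92)
place(1)
robot.movep(SEAT-60*U-30*N+[0,0,150],down(np.radians(-4.9))); robot.hold(.2); im,i=wshot("p1c"); print(rings(im,i))
E
```

```text
27.925530462014297
w 27.967742613060246
[ 423.2 -122.1   21.8] 28.537706667445136 [-0.2  1.   0.3]
t 31.025
[(425.7, -353.5, 26.9, 28.3), (421.9, -122.9, 29.4, 29.4)]
```

View pics/p1c.png

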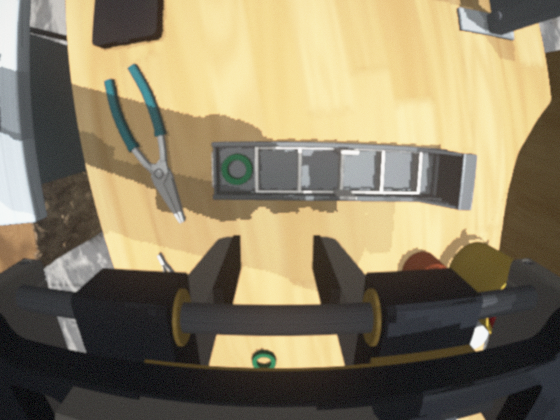

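Run:
```python
from h import *
if pick(425.3,-355.5,tag="p2"): place(2)
robot.movep((540,-310,150),down(np.radians(-4.9)))
if pick(554.8,-340,tag="p3"): place(3)
robot.movep(SEAT-60*U-30*N+[0,0,150],down(np.radians(-4.9))); robot.hold(.2); im,i=wshot("p3c"); print(rings(im,i))
im,i=shot("top","p3t")
```

```text
seen [(425.6, -356.4, 28.6, 27.0)]
grip 28.851713254456875
w 28.961696525213966
[ 463.1 -125.5   21.8] 28.442790749398196 [-0.6 -0.2  0.1]
t 39.5083
seen [(555.2, -339.2, 28.5, 27.0)]
grip 28.46540404383062
w 28.030245334335657
[ 503.  -129.    21.8] 28.446176986276534 [ 0.8  0.  -0.2]
t 47.5417
[(503.5, -130.2, 28.5, 29.5), (461.9, -126.4, 29.2, 29.0), (422.2, -122.9, 29.4, 29.5)]
```

View pics/p3c.png

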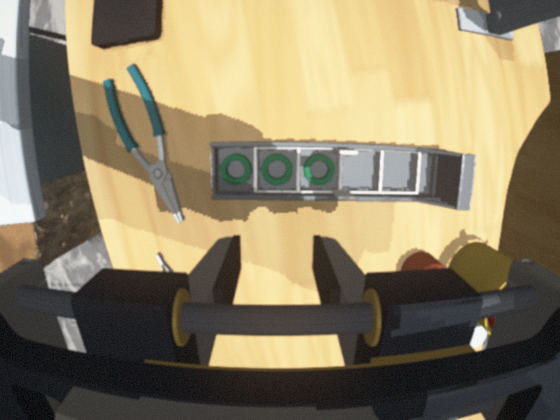

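View pics/p3t.png

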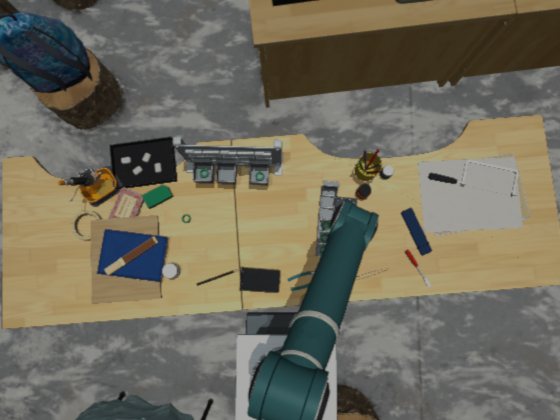

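Run:
```python
from h import *
robot.movep((480,100,170),down(np.radians(60)))
ok=pick(526,330,a=80,tag="p4")
if ok:
    robot.movep((480,100,120),down(np.radians(40))); print(robot.observe()["joints"].round(2))
    place(4)
    robot.movep(SEAT-40*U-30*N+[0,0,150],down(np.radians(-4.9))); robot.hold(.2); im,i=wshot("p4c"); print(rings(im,i))
```

```text
seen [(524.5, 333.7, 27.7, 29.4)]
grip 28.179786907164928
[-0.5   0.33  0.27  2.08 -0.13  0.74  0.55]
w 28.12623110283274
[ 542.8 -132.4   21.8] 28.44307847671362 [-0.3  0.3  0.2]
t 58.1833
[(545.6, -133.0, 29.4, 29.8), (503.4, -130.0, 29.3, 29.1), (461.9, -126.5, 29.3, 29.1), (422.2, -122.7, 29.7, 29.1)]
```

View pics/p4.png

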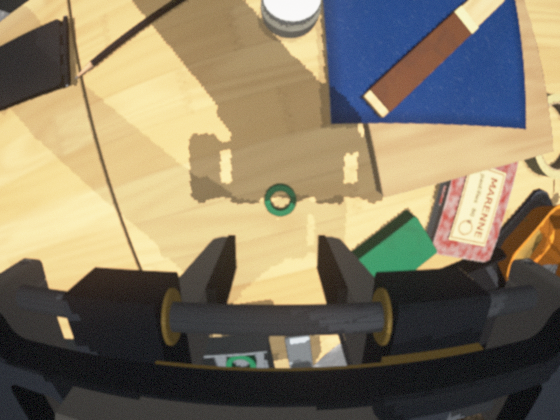

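```bash
ls -la pics/p4c.png
```

```text
-rw-r--r-- 1 agent agent 391163 Dec  7 14:20 pics/p4c.png
```

View pics/p4c.png

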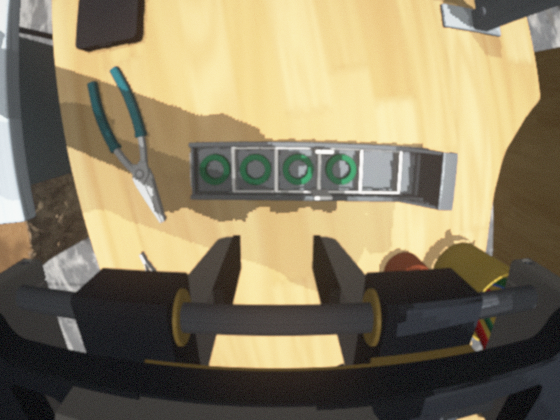

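Run:
```python
from h import *
# view from in front of the panel, and over the tray
robot.movep((520,177,250),down(np.radians(90))); robot.hold(.3)
im,i=wshot("pan1"); np.savez("pan1.npz",im=im,**i)
print("rail",pin("rail","wrist",i),"panel",pin("panel","wrist",i), robot.observe()["tcp_pos"])
im,i=shot("scene","sc1"); print(pin("rail","scene",i),pin("comb_foot","scene",i))
im,i=shot("top","tp1"); print(pin("rail","top",i)); print(robot.observe()["t"])
```

```text
rail [] panel [(0.78, array([ 7.120e+02,  1.736e+02, -4.000e-01]))] [520.04673026 176.73437176 249.93427928]
[(0.87, array([695.2, 179.2, 195.6]))] [(0.65, array([ 524.9, -126.6,    1. ]))]
[(0.79, array([698.5, 177.1, 202.6]))]
60.9333
```

View pics/pan1.png

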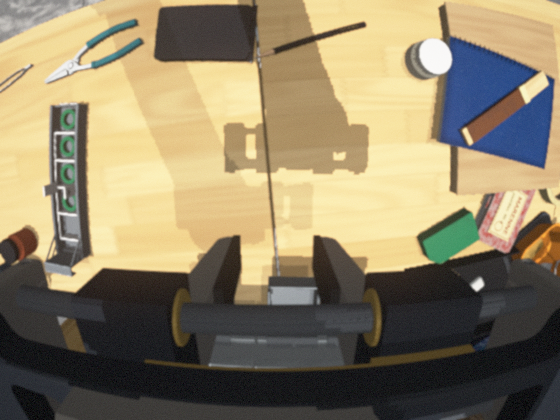

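View pics/sc1.png

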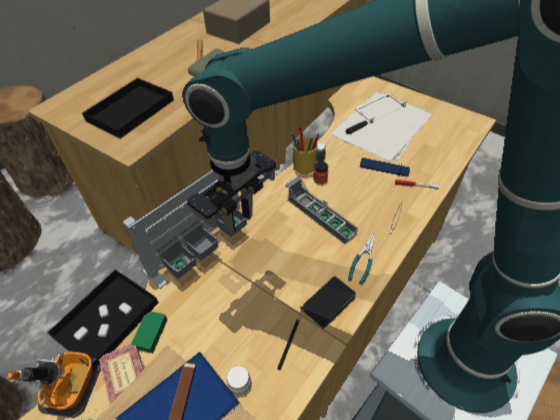

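Run:
```python
from h import *
robot.movep((540,150,320),down(np.radians(0))); robot.movep((575,177,300),down(np.radians(-90))); robot.hold(.4)
im,i=wshot("pan2"); np.savez("pan2.npz",im=im,**i); i2=viewer.camera_info("wrist")
print(pin("rail","wrist",i),pin("rail","wrist",i2), robot.observe()["tcp_pos"], robot.observe()["joints"].round(2),robot.observe()["t"])
m=rectR(im,i,700,177,0,80,300,200,2.6)
print(m.shape)
for y in range(30,330,50): cv2.line(m,(int((177+150-y)*2.6),0),(int((177+150-y)*2.6),8),(0,0,255),1)
for x in range(660,741,10): cv2.putText(m,str(x),(0,int((740-x)*2.6)+4),0,.35,(0,0,255))
cv2.imwrite("pics/pan2r.png",m)
```

```text
[(0.72, array([698.6, 178.3, 198.6])), (0.28, array([ 423.8, -123.1,    4.9]))] [(0.72, array([698.9, 180.3, 198.6])), (0.28, array([ 424. , -120.7,    4.6]))] [575.01343893 176.97555489 300.03279258] [-0.91  0.36  0.73  1.67 -0.25  1.21 -1.7 ] 64.125
(208, 780, 3)
```

View pics/pan2.png

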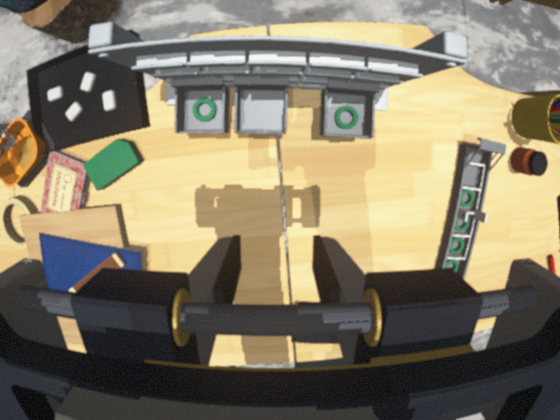

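View pics/pan2r.png

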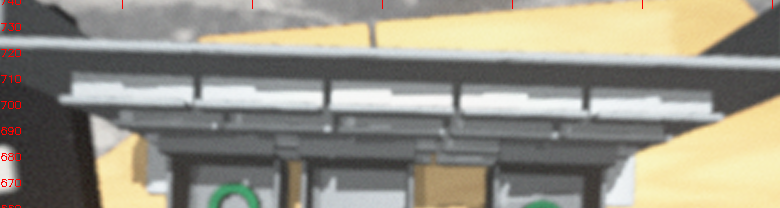

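Run:
```python
from h import *
robot.movep((555,-135,220),down(np.radians(-94.9))); robot.hold(.4)
im,i=wshot("tr1"); np.savez("tr1.npz",im=im,**i)
print(pin("tray_hook","wrist",i),pin("comb_foot","wrist",i), robot.observe()["tcp_pos"],robot.observe()["t"])
mid=SEAT-7.5*U
out=[]
for z in(62,20):
    c=mid+80*U
    m=rectR(im,i,c[0],c[1],YAW,130,64,z,6); m=cv2.rotate(m,cv2.ROTATE_90_CLOCKWISE).copy()
    for x in range(20,141,10): cc=int((x-15)*6); cv2.line(m,(cc,0),(cc,6),(0,0,255),1); cv2.putText(m,str(x),(cc,18),0,.4,(0,0,255))
    out.append(m[:290])
cv2.imwrite("pics/tr1r.png",np.vstack(out))
```

```text
[(0.56, array([ 633.4, -144.5,   57.7])), (0.41, array([ 524.4, -128.4,    5.3])), (0.23, array([711.1, 170.9,   1.6]))] [(0.62, array([ 522.9, -134.1,    4.6]))] [ 555.04877426 -134.91561278  220.01327904] 65.9
```

View pics/tr1r.png

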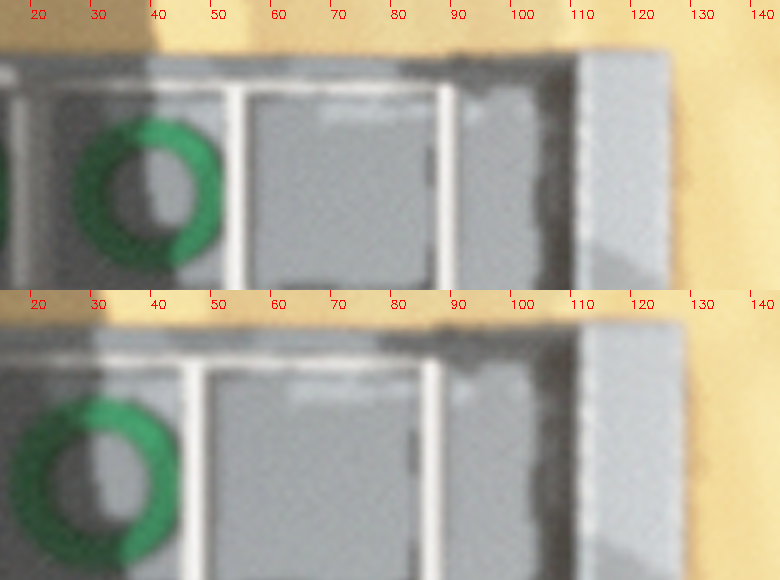

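View pics/tr1.png

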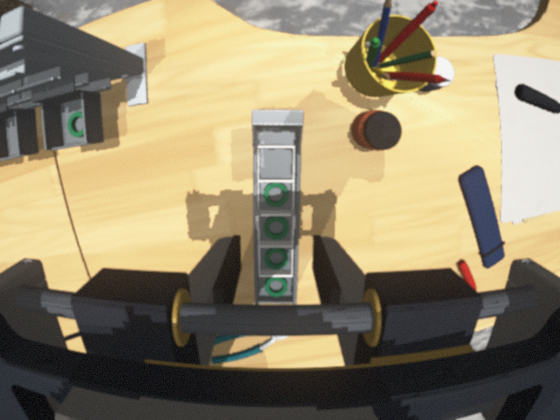

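Run:
```python
from h import *
g=SEAT+2.5*U
robot.movep((520,-100,200),down(np.radians(0)))
robot.movep(g+[0,0,110],down(np.radians(85.1))); grip(0.9); robot.hold(.3)
print(robot.observe()["tcp_pos"],robot.observe()["joints"].round(2))
robot.servo_line(g+[0,0,50],feed=120); robot.servo_line(g+[0,0,4],feed=50); robot.hold(.2)
o=robot.observe(); print(o["contact_force"].round(2)); w0=o["wrist_torque"]
grip(0.0,50); o=robot.observe(); print(o["grip_width"]*92,o["contact_force"].round(2),(o["wrist_torque"]-w0).round(3),o["tcp_pos"])
robot.servo_line(g+[0,0,16],feed=40); robot.hold(.3); o=robot.observe(); print(o["grip_width"]*92,o["contact_force"].round(2),(o["wrist_torque"]-w0).round(3),o["tcp_pos"],o["t"])
wshot("g1"); shot("scene","g1s")
```

```text
[ 525.29969965 -130.81024609  109.99225255] [ 0.05  0.42  0.16  1.96 -0.1   0.76  1.75]
[ 0.67  0.81 -0.54]
51.582469355731284 [-0.03 -1.1   0.15] [-0.084  0.072 -0.067] [ 525.3080734  -130.92208236    4.03362232]
51.36433182543722 [-0.11  0.3  -2.3 ] [ 0.009 -0.028  0.031] [ 525.18631055 -130.75771285   15.84996943] 72.8083
```

View pics/g1.png

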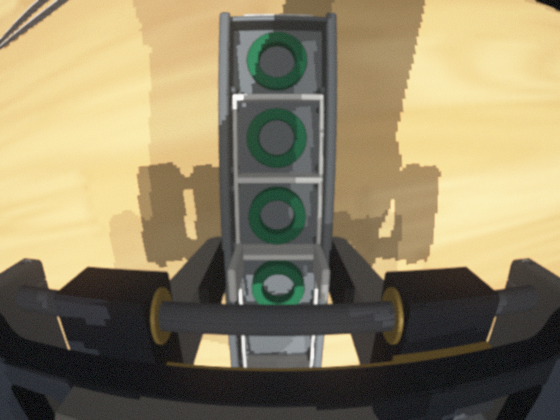

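View pics/g1s.png

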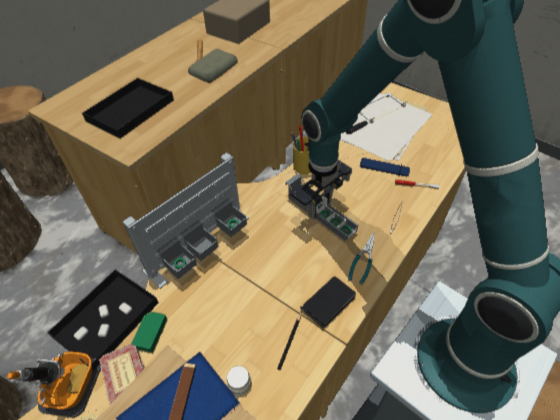

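```bash
cat >> h.py <<'E'
RAIL=np.array([698.3,177.,200.]); RY=np.radians(-1.65)
def hang(dx,dy,dz,th=0.0,h=(110.5,0,55)):
    """TCP pose that puts the hook at (dx,dy,dz) in the rail frame, nose-up th deg"""
    Rz=Ro.from_euler('z',RY); R=Rz*Ro.from_euler('y',np.radians(th))
    H=RAIL+Rz.apply([dx,dy,dz]); p=H-R.apply(h)
    B=Ro.from_rotvec(down(np.pi/2))
    return p,(R*B).as_rotvec()
def st(l=""):
    o=robot.observe(); print(l,o["tcp_pos"].round(1),round(o["grip_width"]*92,2),o["contact_force"].round(2),o["wrist_torque"].round(3),round(o["t"],1)); return o
E
python3 - <<'E'
from h import *
p,r=hang(0,0,18); print(p,hang(0.3,0,18,1.5),hang(0,0,0,0))
g=SEAT+2.5*U
robot.servo_line(g+[-10,0,34],feed=60,rotation=down(np.radians(85.1))); st("a")
robot.servo_line((470,30,34),feed=140,rotation=down(np.radians(87))); st("b")
robot.servo_line((470,p[1],34),feed=140,rotation=r); robot.hold(.3); st("c")
im,i=wshot("c1"); shot("scene","c1s")
E
```

```text
[587.84581681 180.18173174 163.        ] (array([586.74440712, 180.21345883, 165.91139991]), array([ 0.02299466,  1.59685558, -0.0224004 ])) (array([587.84581681, 180.18173174, 145.        ]), array([ 0.0226177 ,  1.57067798, -0.0226177 ]))
a [ 515.6 -130.9   34.6] 51.83 [ 1.16 -0.46 -3.18] [ 0.051 -0.18   0.029] 73.4
b [470.2  29.1  34. ] 51.96 [-0.21 -1.11 -2.54] [ 0.017 -0.161 -0.001] 74.7
c [470.1 179.7  34. ] 51.89 [-0.15 -0.32 -3.28] [ 0.029 -0.196  0.031] 76.3
```

View pics/c1.png

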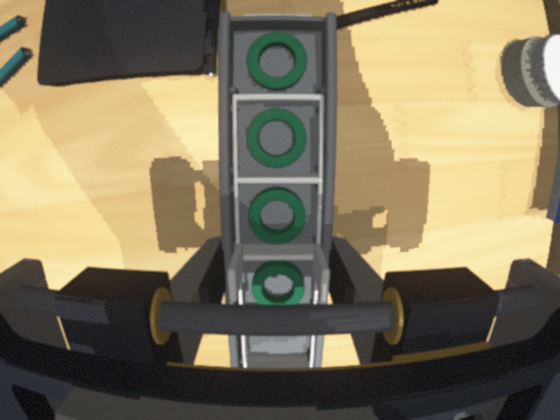

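View pics/c1s.png

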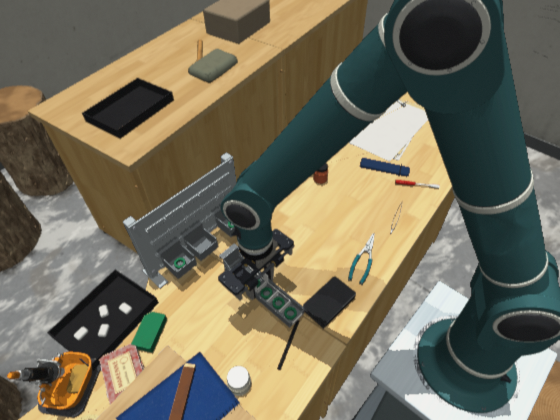

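```bash
python3 - <<'E'
from h import *
p,r=hang(0.3,0,18,1.5)
robot.servo_line((470,p[1],p[2]),feed=100,rotation=r); st("up")
p1,_=hang(-40,0,18,1.5); robot.servo_line(p1,feed=100); robot.hold(.3); st("near"); wshot("d1"); shot("scene","d1s")
im,i=shot("top","d1t")
E
python3 - <<'E'
import cv2
a=cv2.imread("pics/d1.png")[:,150:410]; b=cv2.imread("pics/d1t.png")[130:250,180:320]; c=cv2.imread("pics/d1s.png")[120:330,100:320]
b=cv2.resize(b,(260,223)); c=cv2.resize(c,(440,420))
import numpy as np
cv2.imwrite("pics/d1m.png",np.hstack([a,c]))
E
```

```text
up [469.5 180.  165.3] 51.7 [-1.49 -0.5  -3.15] [ 0.031 -0.213  0.039] 77.8
near [546.2 181.5 166.1] 51.43 [-0.03  0.53 -2.52] [ 0.044 -0.188 -0.05 ] 79.0
```

View pics/d1m.png

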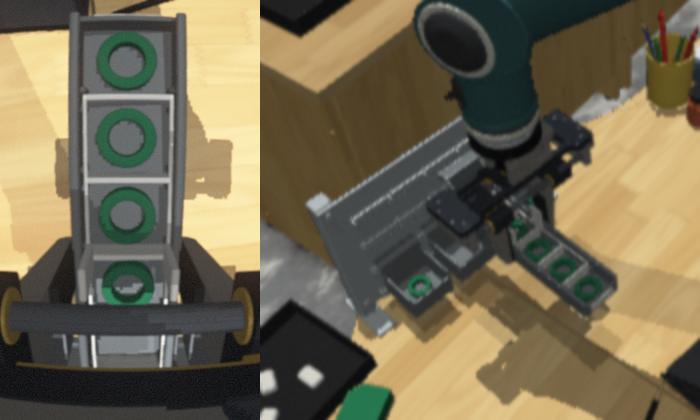

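Run:
```python
from h import *
for dx in(-15,0.3):
    robot.servo_line(hang(dx,0,18,1.5)[0],feed=50)
robot.hold(.4); o=st("in"); f0=o["contact_force"]
for dz in(14,11,9,7,5,4,3,2,1.2,.5,0,-.5,-1,-1.5):
    robot.servo_line(hang(.3,0,dz,1.5)[0],feed=25); robot.hold(.08); o=st(dz); df=o["contact_force"]-f0
    if df[2]>5 or np.linalg.norm(df[:2])>6: print("contact"); break
wshot("e1")
```

```text
in [586.6 180.3 166. ] 51.49 [-0.31  0.87 -2.66] [ 0.079 -0.188  0.032] 80.7
14 [586.7 180.2 161.8] 51.93 [ 0.82 -0.09 -2.72] [ 0.012 -0.243  0.036] 81.1
11 [586.7 180.2 158.9] 51.58 [-0.7   0.36 -3.04] [ 0.06  -0.196  0.029] 81.5
9 [586.8 180.2 156.9] 51.55 [-0.19  0.08 -3.38] [ 0.052 -0.234  0.033] 81.8
7 [586.7 180.2 154.9] 51.32 [ 0.57 -0.51 -2.74] [ 0.001 -0.214  0.009] 82.1
5 [586.7 180.2 152.8] 51.61 [ 1.26 -0.77 -3.14] [ 0.064 -0.206  0.011] 82.5
4 [586.8 180.2 151.9] 51.57 [ 1.02 -0.1  -2.55] [ 0.058 -0.211  0.002] 82.8
3 [586.7 180.2 150.9] 51.93 [ 0.16 -0.07 -3.09] [ 0.023 -0.179  0.064] 83.1
2 [586.7 180.2 149.9] 51.39 [-0.32 -0.71 -2.72] [ 0.04  -0.216  0.045] 83.5
1.2 [586.8 180.2 149.1] 51.73 [ 0.79 -1.4  -2.5 ] [ 0.056 -0.227  0.   ] 83.8
0.5 [586.7 180.2 148.4] 51.57 [-0.2  -0.44 -2.71] [ 0.05  -0.194  0.014] 84.1
0 [586.8 180.2 147.9] 51.81 [ 0.12 -0.21 -3.3 ] [ 0.065 -0.23   0.012] 84.5
-0.5 [586.9 180.2 147.6] 51.73 [-0.33 -0.17 -1.35] [-0.015 -0.335  0.01 ] 84.8
-1 [587.  180.2 147.2] 51.77 [ 0.42 -1.15 -0.62] [ 0.026 -0.487 -0.038] 85.1
-1.5 [587.2 180.3 146.8] 51.3 [ 0.02 -0.32  1.19] [-0.06  -0.695  0.001] 85.5
```

```bash
python3 - <<'E'
from h import *
for dx,dz,th in((0,-.3,.5),(-.8,-.3,-.5),(-1.3,-.3,-1.5),(-1.6,-.3,-2.5)):
    p,r=hang(dx,0,dz,th); robot.servo_line(p,feed=20,rotation=r); robot.hold(.1); o=st((dx,th))
    if abs(o["contact_force"][0])>8 or o["contact_force"][2]>8: print("stop"); break
wshot("e2"); shot("scene","e2s")
E
python3 - <<'E'
import cv2,numpy as np
a=cv2.imread("pics/e2.png")[:,150:410]; c=cv2.imread("pics/e2s.png")[120:330,100:320]
cv2.imwrite("pics/e2m.png",np.hstack([a,cv2.resize(c,(440,420))]))
E
```

```text
(0, 0.5) [586.9 180.3 145.5] 52.2 [-0.1  -0.02 -1.66] [ 0.035 -0.366  0.025] 85.8
(-0.8, -0.5) [587.2 180.2 143.6] 51.54 [-1.37 -1.21 -0.24] [ 0.022 -0.257  0.002] 86.2
(-1.3, -1.5) [587.9 180.1 141.8] 51.9 [-0.15 -1.25 -0.38] [-0.04  -0.279 -0.005] 86.5
(-1.6, -2.5) [588.9 180.  140. ] 51.72 [-0.25 -0.15 -1.63] [-0.089 -0.459 -0.024] 86.9
```

View pics/e2m.png

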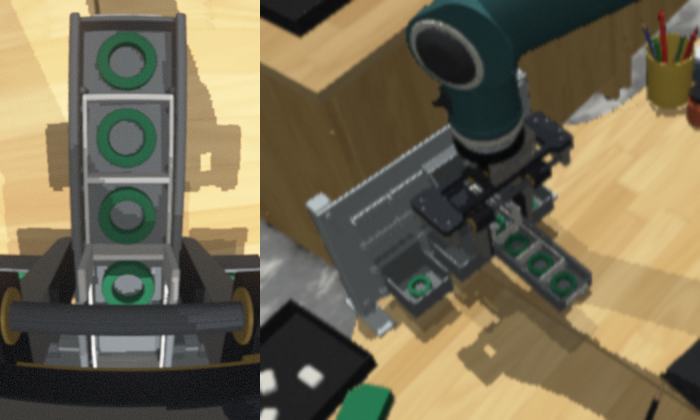

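```bash
python3 - <<'E'
from h import *
grip(0.0,5); robot.hold(.2); st("5N"); grip(0.0,3); robot.hold(.3); st("3N")
grip(0.62); robot.hold(.3); st("open"); wshot("f1")
o=robot.observe(); grip(0.75); p=o["tcp_pos"]
robot.servo_line(p+[0,0,100],feed=80); robot.movep(p+[-80,0,130],down(np.pi/2)); robot.hold(.3)
im,i=wshot("f2"); np.savez("f2.npz",im=im,**i)
for n in("tray_hook","comb_foot","comb_seat","rail"): print(n,pin(n,"wrist",i))
im,i=shot("scene","f2s"); print("scene",[(n,pin(n,"scene",i)) for n in("tray_hook","comb_foot","comb_seat")])
st()
E
python3 - <<'E'
import cv2,numpy as np
a=cv2.imread("pics/f2.png"); c=cv2.imread("pics/f2s.png")[120:330,100:320]
cv2.imwrite("pics/f2m.png",cv2.resize(np.hstack([a[:,100:450],cv2.resize(c,(440,420))]),None,fx=1,fy=1))
E
```

```text
5N [588.9 180.  139.9] 52.34 [ 2.64 -0.55 -2.68] [-0.122 -0.575  0.01 ] 87.4
3N [588.9 180.1 140. ] 52.32 [ 2.4  -1.17 -2.29] [-0.13  -0.655 -0.037] 87.9
open [588.7 180.2 139.9] 56.78 [1.02 0.38 0.48] [ 0.018 -0.08  -0.022] 88.5
tray_hook []
comb_foot [(0.69, array([587.5, 179. , 135.7])), (0.46, array([522.7, 181.9, 140.3]))]
comb_seat [(0.82, array([588. , 183.5, 138.2]))]
rail []
scene [('tray_hook', [(0.77, array([694.8, 179.4, 194.1]))]), ('comb_foot', [(0.54, array([588.1, 183.1, 133.7]))]), ('comb_seat', [(0.67, array([590.2, 179.7, 135.1]))])]
 [508.7 180.2 270. ] 69.01 [-0.06  0.24  0.34] [ 0.075 -0.165 -0.029] 91.5
```

View pics/f2m.png

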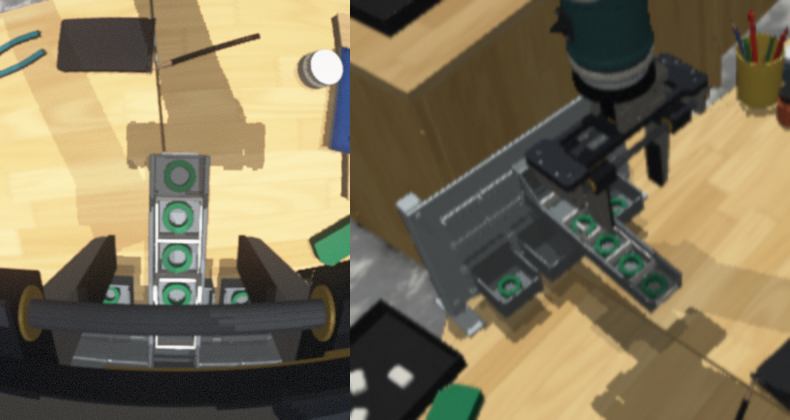

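Run:
```python
from h import *
robot.movep((520,150,330),down(0)); robot.movep((560,177,330),down(np.radians(-90))); robot.hold(.4)
im,i=wshot("h1"); print([(n,pin(n,"wrist",i)) for n in("tray_hook","rail","comb_foot","comb_seat")])
m=rectR(im,i,*(RAIL[:2]-[60,0]),RY,200,90,203,4); cv2.imwrite("pics/h1r.png",cv2.rotate(m,cv2.ROTATE_90_CLOCKWISE))
robot.movep((500,0,330),down(0)); robot.goto_joints([1.298,0.468,-0.012,1.603,0.006,1.071,-0.056]); robot.hold(.3)
im,i=shot("top","h1t"); cv2.imwrite("pics/h1tc.png",cv2.resize(im[120:300,150:420],None,fx=2.9,fy=2.9)[:,:,::-1]); print([(n,pin(n,"top",i)) for n in("tray_hook","comb_foot","comb_seat","jar_a","ring1_mid")])
im,i=shot("scene","h1s"); cv2.imwrite("pics/h1sc.png",cv2.resize(im[120:330,100:320],None,fx=2.6,fy=2.6,interpolation=cv2.INTER_CUBIC)[:,:,::-1]); st()
```

```text
[('tray_hook', [(0.64, array([691.8, 176.3, 195.1])), (0.49, array([607. , 176. , 146.5]))]), ('rail', [(0.95, array([697.2, 179.6, 196.2]))]), ('comb_foot', [(0.56, array([587.3, 179.1, 139.7]))]), ('comb_seat', [(0.61, array([586.6, 182.9, 136.9])), (0.59, array([606.2, 176.3, 138.6])), (0.49, array([607.7, 178. , 146.4]))])]
[('tray_hook', [(0.69, array([699.1, 172.3, 205.5]))]), ('comb_foot', [(0.72, array([582.7, 177.9, 133.1])), (0.18, array([584.9, 178.9, 132.4]))]), ('comb_seat', [(0.65, array([583.7, 178.8, 135.5]))]), ('jar_a', [(0.61, array([ 6.163e+02, -2.585e+02,  2.000e-01])), (0.54, array([356.1, 373.8,  -1.1]))]), ('ring1_mid', [])]
 [ 148.2 -632.8  214.1] 68.88 [ 0.56  0.07 -0.19] [ 0.03   0.036 -0.021] 99.7
```

View pics/h1r.png

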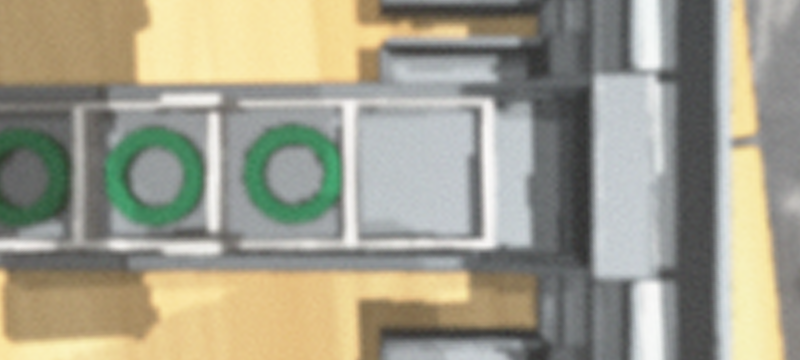

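View pics/h1tc.png

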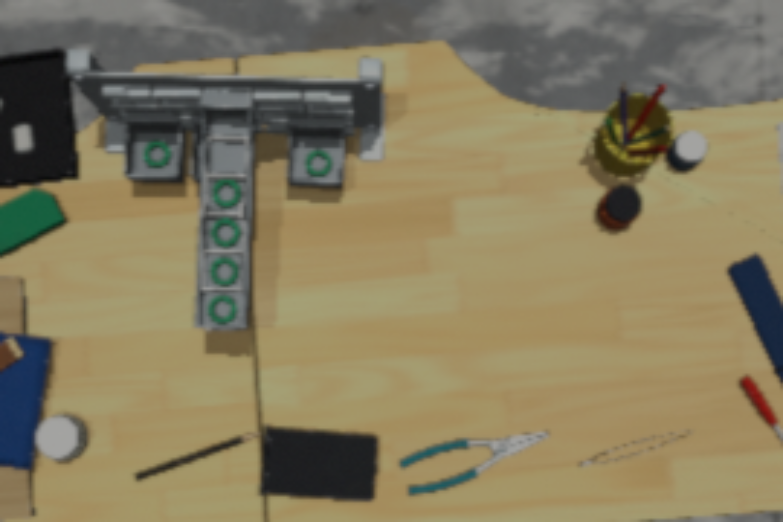

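View pics/h1sc.png

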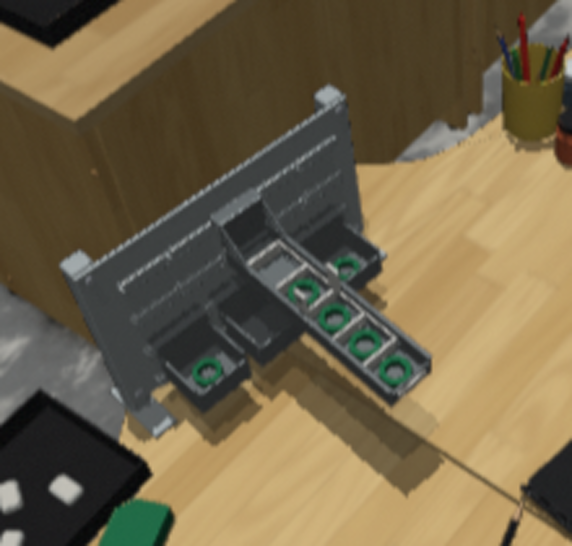

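Run:
```python
from h import *
robot.job_done(); st()
```

```text
the job is handed in; nothing more can be done
the job is handed in; nothing more can be done
```

The tray is made up and hanging by its lip on the top louvre row, and the job is handed in. The clock stood at 99.7 s at my last reading before hand-in.

- **Comb:** I lowered it home with no noticeable contact force. In the last pictures all five teeth are still in their slots.
- **Rings:** I found four loose rings on the bench and put them flat in compartments 1 to 4. I left the two rings inside the panel's bins, since they are not on the bench. The last overhead picture shows no other loose ring near the work.
- **Hanging:** The lip passed about 10 mm behind the louvre, and the flange met the edge within about 0.5 mm of the expected height. After release I measured the hook point 1 to 2.5 mm in front of the rail point, against the permitted −6 to +7 mm.
- **Jars:** Both are upright where they started, within 6 mm by the camera networks, which is about the spread between those readings.
- **Disagreements:** The networks' readings of the hook scattered by several millimetres. One wrist reading gave (691.8, 176.3, 195.1) and the top camera gave (699.1, 172.3, 205.5). I relied on the contact height and my own rectified picture instead.

My last checks found no failures, and the arm was clear of everything, back at its start pose.

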